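# Fill the round specimen pot with seven capsules

## Robot

A 6-joint arm with a two-finger parallel gripper is mounted at the origin on a cart in front of the work surface, level with it; the furniture and walls round the work are solid. World frame = base frame: x ahead of the robot, y to its left, z up, the work surface at z = 0. Lengths are in m, angles in rad, forces in N, time in s.
With the tool pointing down it reaches from about 0.2 to 0.875 m from the base axis. Payload 3.4 kg.
Tool frame: the origin (TCP) lies at the very end of the fingers, on their centre line; the grasp point (between the pads) lies 19 mm behind it; x points along the fingers, z is the direction in which the jaws open and shut, and the axes are right-handed (so a half turn about x gives the same grasp; the last joint's range is limited). The gripper opens to 94 mm and grips with 3 to 60 N. Pads are 16 mm wide; open, the fingers measure 119 mm over their backs; the gripper's body (75 mm by 177 mm) begins 78 mm behind the grasp point.
Start: joints at [1.208, 0.276, 1.505, -0, 1.361, -0.121], TCP at [0.138, 0.558, 0.205] pointing down, gripper open.
Joint ranges: [-2.89, 2.89], [-0.75, 2.08], [0.22, 2.7], [-1.18, 4.32], [0.11, 2.71], [-2.7, 2.7]. Speed limits (rad/s): [2.57, 2.57, 3.14, 3.14, 3.14, 3.14].

## Interface

Orientations are given as [roll, pitch, yaw] about the fixed x, y, z axes, in that order (R = Rz(yaw) Ry(pitch) Rx(roll)).
In Python, from cell import ctrl, cams gives the robot as it stands. The module is installed in compiled form; this text tells all that it offers.
- The arm moves only by the tool apply_moves, never from a script. Its argument "targets" is one flat list of numbers, 7 for each row, row after row: the shift along the tool's x, y, z in mm, then the turn, a rotation vector about the tool's x, y, z in rad, then the closure, from 0 (fully open) to 1 (shut). A call has 1 to 8 rows; each row is the pose to reach, as a shift and turn from the pose commanded when the call began, along the tool's axes at that moment; what a row does not reach only later rows make up. A row lasts 1/12 s, in which the tool goes at most 41.7 mm and 7.16 degrees, less where a joint would pass 70% of its speed; a pose out of reach is approached as far as the arm can. A call with a gripper value outside its range is refused whole. The fingers move at their own pace and stop on an object; "grip_force" is the grip in N (left out, the last holds). Time passes only in rows, so rows that repeat a pose let the fingers close. It gives the time, the measured TCP pose, the force and the opening at its end, in the units of the state.
- ctrl.sense(): the state, without advancing time (a new reading comes with each control period).
- cams.get_image(name): name is "scene" or "side" or "wrist"; returns the picture (384x512x3 uint8, blue, green, red); there is no depth.
- cams.camera_info(name): a dict with "K" (3x3 intrinsics, pixels), "eye" and "rotation" of the camera in the world. Camera axes: x right, y down, z forward; pixel columns grow to the right and rows downward; lengths in m; the calibration is good to about 2 mm. A picture is of the moment at which its call begins: read the wrist's pose just before it. camera_info takes no time and is no camera call; for the wrist camera it gives the pose at the moment of the call.
- ctrl.finish_job(): hands the job in, once; it reports no verdict.
The state is a dict: "time": time; "q": joint angles; "joint_vel": joint speeds; "joint_efforts": joint torques, N m; "eef_pos": TCP position; "tcp_rot": TCP orientation; "ft_force": force on the tool from outside, world axes, zero at the start; "wrist_torque": the same for the moment, N m; "gripper_width": opening from 0.0 (shut) to 1.0 (fully open).
Only numpy, scipy, OpenCV 4.12 (cv2) and the standard library are available. Lean on these libraries where they do the work, as an engineer would, in place of code of your own. Each camera call takes 0.05 s, during which the arm holds its last target.

## Task

Pack the three specimen capsules from the bench into the round steel pot with the four already there, so that all seven stand upright flat on its floor, six in a ring round one in the middle. One of those in the pot is out of place and takes up room for two, so shift it along first. Set the capsules down gently, never dropping or tipping them, and leave the mug, the brown bottle and the beaker where they stand.

Things in the scene. Friction and masses are not known exactly. Their poses are not given: they have to be found in the camera images.
- pot: Round open steel pot, fixed to the bench: inner diameter 130 mm, outer 143 mm over the rim bead, flat floor 5 mm above the bench, rim 55 mm above the bench. Origin at the centre of its underside (on the bench), z up; yaw varies and has no outward sign.
- capsule_1: Aluminium capsule with blue lid, 40 mm across, 60 mm tall to its flat shoulder, on top a straight blue knob 16 mm across, 34 mm tall (94 mm in all); foot bevelled 3.5 x 4 mm; 0.11 to 0.23 kg. Origin: centre of its underside, z up its axis. Starts in the pot: in the middle, or well placed in the ring by the wall (two), or out of place between two ring places; which varies.
- capsule_2: Aluminium capsule with blue lid, 40 mm across, 60 mm tall to its flat shoulder, on top a straight blue knob 16 mm across, 34 mm tall (94 mm in all); foot bevelled 3.5 x 4 mm; 0.11 to 0.23 kg. Origin: centre of its underside, z up its axis. Starts in the pot: in the middle, or well placed in the ring by the wall (two), or out of place between two ring places; which varies.
- capsule_3: Aluminium capsule with blue lid, 40 mm across, 60 mm tall to its flat shoulder, on top a straight blue knob 16 mm across, 34 mm tall (94 mm in all); foot bevelled 3.5 x 4 mm; 0.11 to 0.23 kg. Origin: centre of its underside, z up its axis. Starts in the pot: in the middle, or well placed in the ring by the wall (two), or out of place between two ring places; which varies.
- capsule_4: Aluminium capsule with blue lid, 40 mm across, 60 mm tall to its flat shoulder, on top a straight blue knob 16 mm across, 34 mm tall (94 mm in all); foot bevelled 3.5 x 4 mm; 0.11 to 0.23 kg. Origin: centre of its underside, z up its axis. Starts in the pot: in the middle, or well placed in the ring by the wall (two), or out of place between two ring places; which varies.
- capsule_5: Aluminium capsule with blue lid, 40 mm across, 60 mm tall to its flat shoulder, on top a straight blue knob 16 mm across, 34 mm tall (94 mm in all); foot bevelled 3.5 x 4 mm; 0.11 to 0.23 kg. Origin: centre of its underside, z up its axis. Starts on the bench outside the pot. The beaker stands close beside it on some side.
- capsule_6: Aluminium capsule with blue lid, 40 mm across, 60 mm tall to its flat shoulder, on top a straight blue knob 16 mm across, 34 mm tall (94 mm in all); foot bevelled 3.5 x 4 mm; 0.11 to 0.23 kg. Origin: centre of its underside, z up its axis. Starts on the bench outside the pot. The brown bottle stands close beside it on some side.
- capsule_7: Aluminium capsule with blue lid, 40 mm across, 60 mm tall to its flat shoulder, on top a straight blue knob 16 mm across, 34 mm tall (94 mm in all); foot bevelled 3.5 x 4 mm; 0.11 to 0.23 kg. Origin: centre of its underside, z up its axis. Starts on the bench outside the pot.
- dotted_mug: White mug with dots, 93 mm tall, wall 78 mm in diameter. The middle of its cup lies 17 mm along its +y axis from the origin, its handle reaches 57 mm along -y. Origin on its underside. Leave alone.
- brown_bottle: Small brown bottle with black cap, 38 mm in diameter, 82 mm tall, origin at the centre of its underside. Leave alone.
- glass_beaker: Clear plastic beaker, 54 mm in diameter, 70 mm tall, origin at the centre of its underside. Leave alone.
Mind the look-alikes: they are no part of the job. Leave any red look-alike of the capsule_7 alone.

How it is judged:
At the end, for the whole second after the job is handed in: All seven capsules are inside the pot (axis within 50 mm of the pot's axis), standing on its floor (underside less than 4 mm above it), upright within 0.08 rad, and at rest (horizontal distance between each of capsule_1, capsule_2, capsule_3, capsule_4, capsule_5, capsule_6, capsule_7 and pot below 0.05 m and z of each of capsule_1, capsule_2, capsule_3, capsule_4, capsule_5, capsule_6, capsule_7 in the frame of pot below 0.009 m and angle between each of capsule_1, capsule_2, capsule_3, capsule_4, capsule_5, capsule_6, capsule_7's own z axis and vertical below 0.08 rad and linear speed of each of capsule_1, capsule_2, capsule_3, capsule_4, capsule_5, capsule_6, capsule_7 below 0.02 m/s); the robot touches nothing.
It fails at once if the dotted mug is shifted by more than 20 mm or tipped (distance of dotted_mug from where it was at the start of the episode above 0.02 m or angle between dotted_mug's own z axis and vertical above 0.3 rad).
It fails at once if the brown bottle is shifted by more than 20 mm or tipped (distance of brown_bottle from where it was at the start of the episode above 0.02 m or angle between brown_bottle's own z axis and vertical above 0.3 rad).
It fails at once if the beaker is shifted by more than 20 mm or tipped (distance of glass_beaker from where it was at the start of the episode above 0.02 m or angle between glass_beaker's own z axis and vertical above 0.3 rad).
It fails at once if a capsule is tipped by more than about 30 degrees (angle between any of capsule_1, capsule_2, capsule_3, capsule_4, capsule_5, capsule_6, capsule_7's own z axis and vertical above 0.52 rad).
It fails at once if a capsule is let fall into the pot (faster than 0.5 m/s within 30 mm of its underside from the bench) instead of being set down ((horizontal distance between capsule_1 and pot below 0.06 m and height (world z) of capsule_1 below 0.03 m and linear speed of capsule_1 above 0.5 m/s) or (horizontal distance between capsule_2 and pot below 0.06 m and height (world z) of capsule_2 below 0.03 m and linear speed of capsule_2 above 0.5 m/s) or (horizontal distance between capsule_3 and pot below 0.06 m and height (world z) of capsule_3 below 0.03 m and linear speed of capsule_3 above 0.5 m/s) or (horizontal distance between capsule_4 and pot below 0.06 m and height (world z) of capsule_4 below 0.03 m and linear speed of capsule_4 above 0.5 m/s) or (horizontal distance between capsule_5 and pot below 0.06 m and height (world z) of capsule_5 below 0.03 m and linear speed of capsule_5 above 0.5 m/s) or (horizontal distance between capsule_6 and pot below 0.06 m and height (world z) of capsule_6 below 0.03 m and linear speed of capsule_6 above 0.5 m/s) or (horizontal distance between capsule_7 and pot below 0.06 m and height (world z) of capsule_7 below 0.03 m and linear speed of capsule_7 above 0.5 m/s)).
It also fails if it takes over 70 s, if anything falls off the work surface, if the arm or the gripper's body presses on something with over 40 N, if the wrist force passes 120 N, or if a joint passes its speed limit or range.

## Working session

There is one attempt and no reset: what is moved stays moved. The work goes in short steps, Python scripts to look and compute and a tool call to move; the robot and the scene stay as the last step left them, time stands still between calls to the robot, and variables do not carry over. Pictures are saved under pics/ and viewed, and the job is handed in when it is done.

Besides the shell and the picture viewer there is one more tool, called after "Request:" as a command line: name --argument value ..., lists and objects as JSON in quotes. apply_moves: Moves the arm, as the interface text tells. Its arguments: {"type":"object","properties":{"targets":{"type":"array"},"grip_force":{"type":"number"}},"required":["targets"]}

```bash
mkdir -p pics
python3 - <<'E'
from cell import ctrl,cams
import cv2
s=ctrl.sense();print({k:(v if not hasattr(v,'round') else v) for k,v in s.items()})
for n in["scene","side","wrist"]:
    i=cams.camera_info(n);print(n,i)
    cv2.imwrite(f"pics/{n}0.png",cams.get_image(n))
E
```

```text
{'time': 0.0, 'q': array([ 1.20796508e+00,  2.76584631e-01,  1.50610885e+00,  9.31304416e-06,
        1.36069469e+00, -1.20995640e-01]), 'joint_vel': array([ 0.00074888, -0.00109154,  0.00154862,  0.00043143, -0.00111157,
       -0.00025947]), 'joint_efforts': array([-4.27250008e-03, -4.04582906e+01, -2.37226725e+01,  6.94559561e-02,
        3.44309304e-02, -1.52224447e-04]), 'eef_pos': array([0.13750273, 0.5577393 , 0.20462033]), 'tcp_rot': array([ 3.01552625,  1.56900078, -1.93870029]), 'ft_force': array([-0.65743726,  0.41712295,  0.9644549 ]), 'wrist_torque': array([-0.02914035, -0.02536208, -0.01955571]), 'gripper_width': 1.0018019163467242}
scene {'K': array([[457.65759728,   0.        , 260.38443942],
       [  0.        , 457.65759728, 194.39192295],
       [  0.        ,   0.        ,   1.        ]]), 'eye': array([-0.15447827, -0.47903369,  1.04798564]), 'rotation': array([-2.44779796,  0.01032312, -1.0155077 ])}
side {'K': array([[452.75642066,   0.        , 252.18606926],
       [  0.        , 452.75642066, 192.33275758],
       [  0.        ,   0.        ,   1.        ]]), 'eye': array([ 0.37381619, -0.74581059,  1.04001488]), 'rotation': array([-2.50584997, -0.01639969, -0.19354595])}
wrist {'K': array([[294.39230795,   0.        , 253.34000419],
       [  0.        , 294.39230795, 192.31104542],
       [  0.        ,   0.        ,   1.        ]]), 'eye': array([0.05904114, 0.57815905, 0.38381053]), 'rotation': array([2.85706649e+00, 1.56400766e-03, 1.32926397e+00])}
```

View pics/scene0.png

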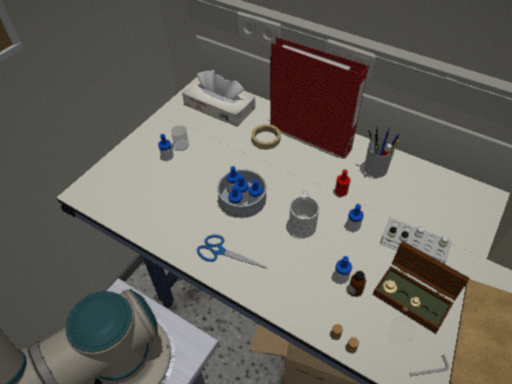

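View pics/side0.png

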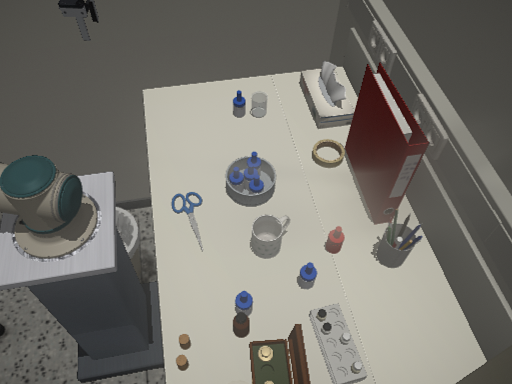

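View pics/wrist0.png

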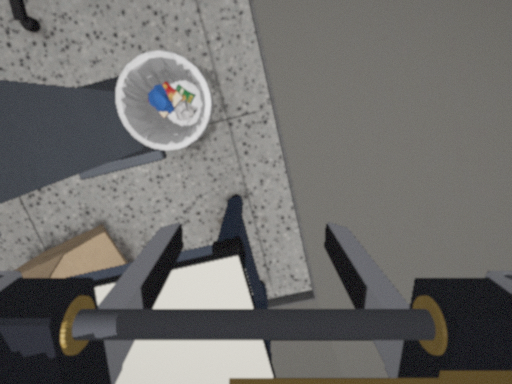

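```bash
cat > h.py <<'E'
import numpy as np,cv2
from scipy.spatial.transform import Rotation as R
from cell import ctrl,cams
def RM(r): return R.from_euler('xyz',r).as_matrix()
class Cam:
    def __init__(s,n):
        i=cams.camera_info(n);s.K=i['K'];s.e=np.array(i['eye']);s.R=RM(i['rotation'])
    def proj(s,p):
        p=np.atleast_2d(p);c=(p-s.e)@s.R;u=c@s.K.T;return u[:,:2]/u[:,2:]
    def ray(s,uv):
        d=np.linalg.inv(s.K)@np.array([*uv,1.]);return s.R@d
    def onz(s,uv,z):
        d=s.ray(uv);return s.e+d*(z-s.e[2])/d[2]
def tri(obs):
    A=0;b=0
    for c,uv in obs:
        d=c.ray(uv);d/=np.linalg.norm(d);P=np.eye(3)-np.outer(d,d);A=A+P;b=b+P@c.e
    return np.linalg.solve(A,b)
E
python3 - <<'E'
from h import *
a=Cam('scene');b=Cam('side')
print(a.proj([[0,0,0],[.138,.558,.205],[.5,0,0]]),b.proj([[0,0,0],[.138,.558,.205],[.5,0,0]]))
for n,l in dict(pot=((242,192),(251,180)),c5=((165,136),(239,94)),c7=((356,208),(310,267)),c6=((345,260),(244,296)),red=((344,174),(338,231))).items():
    print(n,tri([(a,l[0]),(b,l[1])]),a.onz(l[0],.09),b.onz(l[1],.09))
A=cv2.imread('pics/scene0.png');B=cv2.imread('pics/side0.png')
cv2.imwrite('pics/c1.png',np.hstack([cv2.resize(A[155:225,205:280],(400,373),interpolation=3),cv2.resize(B[135:205,213:288],(400,373),interpolation=3)]))
cv2.imwrite('pics/c2.png',np.hstack([cv2.resize(A[160:300,300:400],(400,560),interpolation=3),cv2.resize(B[210:350,225:325],(400,560),interpolation=3)]))
E
```

```text
[[123.66198266 358.21398302]
 [-22.42448481 167.78419195]
 [242.6759249  211.26320189]] [[ 56.80789808 222.50946366]
 [ 91.63500512  29.7944652 ]
 [239.26887176 195.44464018]]
pot [0.53866034 0.02595334 0.03046818] [ 0.49849589 -0.00308605  0.09      ] [ 0.5287073  -0.02014284  0.09      ]
c5 [0.55586408 0.31234024 0.09782711] [0.56308385 0.32079444 0.09      ] [0.55665898 0.31886125 0.09      ]
c7 [ 0.61874644 -0.29013799  0.07710797] [ 0.6092906  -0.29172855  0.09      ] [ 0.61492396 -0.29729302  0.09      ]
c6 [ 0.45184851 -0.33522035  0.08291182] [ 0.44818716 -0.33521885  0.09      ] [ 0.45073262 -0.33944743  0.09      ]
red [ 0.71243052 -0.20974424  0.08028704] [ 0.70359476 -0.21258447  0.09      ] [ 0.7090922  -0.21500852  0.09      ]
```

View pics/c1.png

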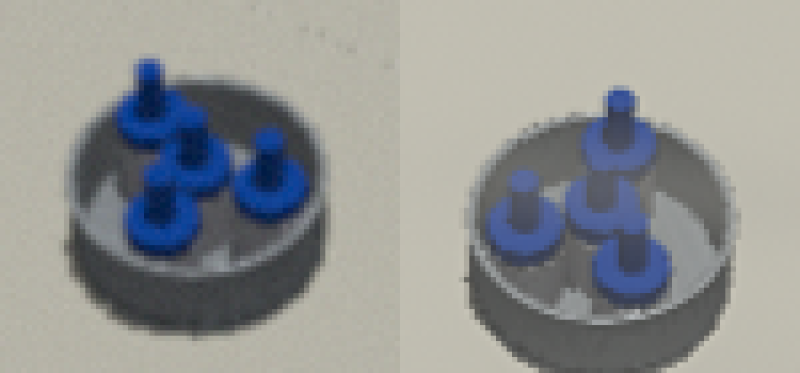

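View pics/c2.png

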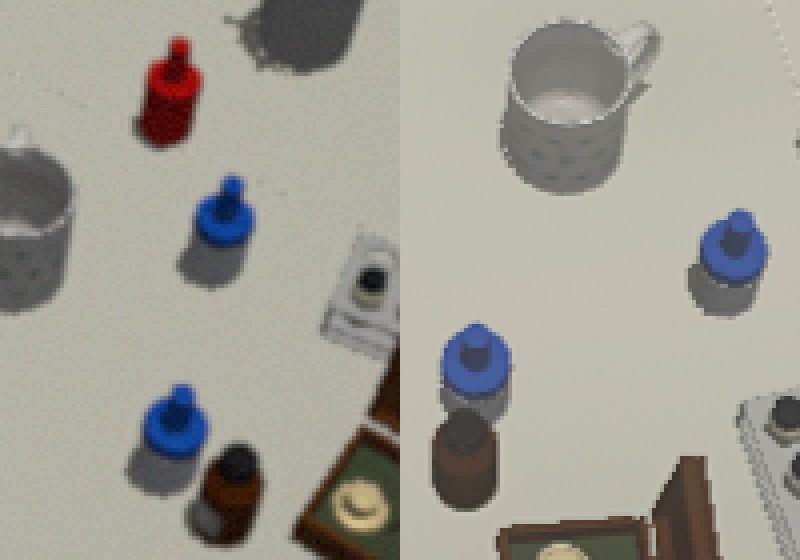

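```bash
cat >> h.py <<'E'
def Rt(a):
    x=np.array([0,0,-1.]);z=np.array([np.cos(a),np.sin(a),0]);y=np.cross(z,x);return np.c_[x,y,z]
def state():
    s=ctrl.sense();return np.array(s['eef_pos']),RM(s['tcp_rot']),s
def plan(pts):
    "pts: list of (xyz, jaw angle deg or None)"
    p,Rm,s=state()
    a0=np.degrees(np.arctan2(Rm[1,2],Rm[0,2]));print('t',round(s['time'],2),'tcp',p.round(4),'jaw',a0.round(1),'tilt',np.degrees(np.arccos(-Rm[2,0])).round(2),'g',round(s['gripper_width'],3),'F',np.round(s['ft_force'],1),'q',np.round(s['q'],2))
    for q,a in pts:
        d=Rm.T@(np.array(q)-p)*1000
        if a is None:a=a0
        else:
            while a-a0>90:a-=180
            while a-a0<-90:a+=180
        w=R.from_matrix(Rm.T@Rt(np.radians(a))).as_rotvec()
        print(np.array(q).round(4),a,'->',d.round(1),w.round(3))
E
python3 - <<'E'
from h import *
p,Rm,s=state();c=Cam('wrist')
print('cam in tool',Rm.T@(c.e-p),'\n',Rm.T@c.R)
print(Rm)
print(c.onz((256,150),.06)-p, c.onz((256,192),.06)-p,c.onz((256,0),.06)-p)
plan([((.5,0,.2),None)])
a=Cam('scene');b=Cam('side')
# pot rim check
for x,y in [(.53,.02),(.54,.02),(.54,.03)]: print(a.proj([x,y,.055]),b.proj([x,y,.055]))
E
```

```text
cam in tool [-0.17909358  0.08110317  0.00067784] 
 [[-4.00673261e-05 -2.80852320e-01  9.59750995e-01]
 [ 2.41722274e-04 -9.59750971e-01 -2.80852302e-01]
 [ 9.99999970e-01  2.20740192e-04  1.06342916e-04]]
[[-4.49770200e-04 -9.70914606e-01  2.39425616e-01]
 [-1.28986910e-03  2.39426005e-01  9.70913758e-01]
 [-9.99999067e-01  1.27860370e-04 -1.36003943e-03]]
[-0.03300189  0.01167242 -0.14481586] [ 0.01375703  0.00027946 -0.14481586] [-0.17325243  0.04584489 -0.14481586]
t 0.15 tcp [0.1376 0.5579 0.2048] jaw 76.1 tilt 0.08 g 1.001 F [ 0.4 -0.3  0.2] q [ 1.21  0.28  1.51 -0.    1.36 -0.12]
[0.5 0.  0.2] 76.14734466824643 -> [   5.4 -485.5 -454.9] [-0.    -0.001 -0.   ]
[[241.8016781  189.44916816]] [[248.51739551 176.4781596 ]]
[[243.72064428 187.17402103]] [[252.05277442 175.97153518]]
[[240.80231994 185.7995939 ]] [[251.36435876 173.21091287]]
```

```bash
python3 -c "
from h import *
plan([((.595,.02,.2),90)])"
```

```text
t 0.15 tcp [0.1376 0.5579 0.2048] jaw 76.1 tilt 0.08 g 1.001 F [ 0.4 -0.3  0.2] q [ 1.21  0.28  1.51 -0.    1.36 -0.12]
[0.595 0.02  0.2  ] 90 -> [   5.3 -572.9 -412.7] [-0.242 -0.001 -0.   ]
```

Request:
apply_moves --targets '[5, -573, -413, -0.24, 0, 0, 0.5, 5, -573, -413, -0.24, 0, 0, 0.5, 5, -573, -413, -0.24, 0, 0, 0.5, 5, -573, -413, -0.24, 0, 0, 0.5, 5, -573, -413, -0.24, 0, 0, 0.5, 5, -573, -413, -0.24, 0, 0, 0.5, 5, -573, -413, -0.24, 0, 0, 0.5, 5, -573, -413, -0.24, 0, 0, 0.5]' --grip_force 30

```text
time: 0.82
eef_pos: [0.352, 0.3053, 0.2031]
tcp_rot: [-0.291, 1.571, 1.279]
ft_force: [0.6, 0.2, 0.4]
gripper_width: 0.505
```

```bash
python3 -c "
from h import *
plan([((.595,.02,.2),90)])"
```

```text
t 0.82 tcp [0.352  0.3053 0.2031] jaw 89.9 tilt 0.01 g 0.505 F [0.6 0.2 0.4] q [ 0.56  0.11  1.73  0.    1.3  -1.  ]
[0.595 0.02  0.2  ] 90 -> [   3.1 -243.4 -285. ] [-0.001  0.     0.   ]
```

Request:
apply_moves --targets '[3, -243, -285, 0, 0, 0, 0.5, 3, -243, -285, 0, 0, 0, 0.5, 3, -243, -285, 0, 0, 0, 0.5, 3, -243, -285, 0, 0, 0, 0.5, 3, -243, -285, 0, 0, 0, 0.5, 3, -243, -285, 0, 0, 0, 0.5, 3, -243, -285, 0, 0, 0, 0.5, 3, -243, -285, 0, 0, 0, 0.5]'

```text
time: 1.48
eef_pos: [0.568, 0.0512, 0.2003]
tcp_rot: [0.813, 1.57, 2.381]
ft_force: [0.9, 0.7, 0.2]
gripper_width: 0.497
```

Request:
apply_moves --targets '[0, -20, -20, 0, 0, 0, 0.5, 0, -40, -47, 0, 0, 0, 0.5, 0, -40, -47, 0, 0, 0, 0.5, 0, -40, -47, 0, 0, 0, 0.5]'

```text
time: 1.82
eef_pos: [0.6074, 0.0046, 0.1994]
tcp_rot: [1.336, 1.569, 2.903]
ft_force: [0.3, 0.1, 0.4]
gripper_width: 0.506
```

```bash
python3 -c "
from h import *
plan([((.595,.02,.2),90)])
im=cams.get_image('wrist');cv2.imwrite('pics/w1.png',im);cv2.imwrite('pics/w1b.png',cv2.resize(im,(800,600),interpolation=3))
plan([])"
```

```text
t 1.82 tcp [0.6074 0.0046 0.1994] jaw 89.7 tilt 0.1 g 0.506 F [0.3 0.1 0.4] q [-0.11  0.33  1.44  0.    1.37 -1.67]
[0.595 0.02  0.2  ] 90 -> [-0.5 12.5 15.4] [-0.004  0.    -0.002]
t 1.87 tcp [0.6066 0.0059 0.1997] jaw 89.8 tilt 0.13 g 0.503 F [-0.5 -0.2  0.5] q [-0.11  0.33  1.44  0.    1.37 -1.67]
```

View pics/w1b.png

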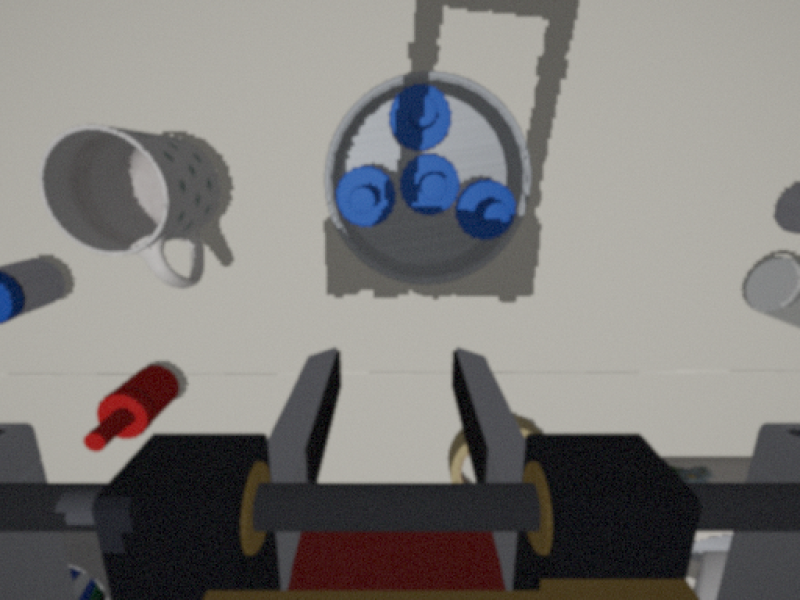

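```bash
cat >> h.py <<'E'
from scipy.optimize import minimize
th=np.linspace(0,2*np.pi,48,endpoint=False);CC=np.c_[np.cos(th),np.sin(th)]
def circ(c,r,z): return np.c_[c[0]+r*CC[:,0],c[1]+r*CC[:,1],np.full(48,z)]
def blue(im):
    h=cv2.cvtColor(im,cv2.COLOR_BGR2HSV);return ((h[...,0]>95)&(h[...,0]<125)&(h[...,1]>130)).astype(np.uint8)
S=8
def capmask(cam,c,z0,off,shape,lid=.012):
    m=np.zeros(shape,np.uint8)
    for r,zs in((.02,(z0+.06-lid,z0+.06)),(.008,(z0+.06,z0+.094))):
        pts=np.vstack([cam.proj(circ(c,r,z)) for z in zs]);pts=((pts-off+.5)*S-.5)
        cv2.fillConvexPoly(m,cv2.convexHull(np.round(pts).astype(np.int32)),1)
    return m
def fitcap(im,cam,c0,z0,lid=.012):
    c0=np.array(c0,float)
    u=cam.proj([*c0,z0+.06])[0];o=np.maximum((u-45).astype(int),0)
    b=blue(im)[o[1]:o[1]+90,o[0]:o[0]+90]
    b=cv2.resize(b*255,None,fx=S,fy=S,interpolation=1)>127
    # keep only the component near guess
    def cost(x):
        m=capmask(cam,x,z0,o,b.shape,lid)>0
        roi=cv2.dilate(capmask(cam,x,z0,o,b.shape,lid),np.ones((3*S,3*S)))>0
        return -(m&b).sum()+.5*(m&~b).sum()+.7*((roi&~m)&b).sum()
    r=minimize(cost,c0,method='Nelder-Mead',options=dict(initial_simplex=[c0,c0+[.006,0],c0+[0,.006]],xatol=1e-4,fatol=5))
    m=capmask(cam,r.x,z0,o,b.shape,lid)
    return r.x,-r.fun/m.sum()
E
cat > look1.py <<'E'
from h import *
cam=Cam('wrist');im=cv2.imread('pics/w1.png')
out=cv2.resize(im,(800,600),interpolation=3);k=800/512
P={}
for n,uv in dict(A=(269,74),M=(275,117),B=(233,125),C=(311,133)).items():
    c,q=fitcap(im,cam,cam.onz(uv,.065)[:2],.005);P[n]=c;print(n,c.round(4),round(q,3))
g=cv2.cvtColor(im,cv2.COLOR_BGR2GRAY).astype(float)
g=cv2.GaussianBlur(g,(0,0),1);gx=cv2.Sobel(g,5+1,1,0)/8;gy=cv2.Sobel(g,6,0,1)/8;mag=cv2.GaussianBlur(np.hypot(gx,gy),(0,0),1)
def cost(x,r=.0715,z=.053):
    uv=cam.proj(circ(x,r,z)).astype(np.float32)
    return -cv2.remap(mag.astype(np.float32),uv[:,:1],uv[:,1:],1).mean()
x0=cam.onz((274,113),.055)[:2];best=None
for rr,zz in((.0715,.053),(.065,.055)):
    gr=[(cost(x0+[i*.001,j*.001],rr,zz),i,j) for i in range(-15,16) for j in range(-15,16)];m=min(gr)
    x=x0+np.array(m[1:])*.001
    x=minimize(cost,x,args=(rr,zz),method='Nelder-Mead',options=dict(initial_simplex=[x,x+[.001,0],x+[0,.001]])).x
    print('pot',rr,x.round(4),m[0])
    if best is None:best=x
pot=best
for n,c in P.items():
    d=c-pot;print(n,(d*1000).round(1),'r',round(np.hypot(*d)*1000,1),'ang',np.degrees(np.arctan2(d[1],d[0])).round(1))
    for r,z in((.02,.065),(.008,.099)): cv2.polylines(out,[np.round((cam.proj(circ(c,r,z))+.5)*k).astype(np.int32)],True,(0,255,255),1)
for r,z in((.0715,.053),(.065,.055),(.065,.005)):cv2.polylines(out,[np.round((cam.proj(circ(pot,r,z))+.5)*k).astype(np.int32)],True,(0,0,255),1)
cv2.imwrite('pics/w1o.png',cv2.resize(out[50:310,300:560],(780,780))[:600] if 0 else cv2.resize(out[50:310,300:560],(600,600)))
E
python3 look1.py
```

```text
A [0.4954 0.0218] 0.872
M [0.5372 0.0288] 0.875
B [ 0.5446 -0.0143] 0.924
C [0.5539 0.0673] 0.89
pot 0.0715 [0.5459 0.0373] -8.039577
pot 0.065 [0.5369 0.0277] -10.427542
A [-50.5 -15.5] r 52.8 ang -163.0
M [-8.7 -8.5] r 12.2 ang -135.6
B [ -1.3 -51.6] r 51.6 ang -91.4
C [ 8. 30.] r 31.0 ang 75.1
```

View pics/w1o.png

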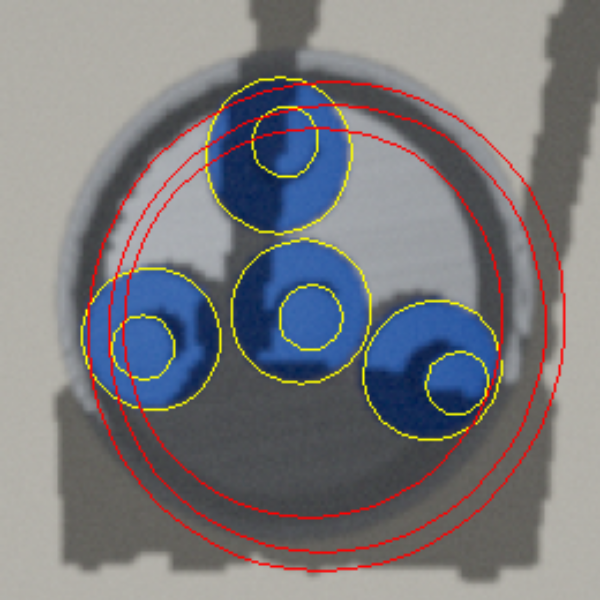

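```bash
cat > look2.py <<'E'
import sys
from h import *
# usage: look2.py tag pot_x pot_y  x,y x,y ...
def fitpot(im,cam,x0):
    g=cv2.GaussianBlur(cv2.cvtColor(im,cv2.COLOR_BGR2GRAY).astype(np.float32),(0,0),.8)
    mag=cv2.GaussianBlur(np.hypot(cv2.Sobel(g,5,1,0),cv2.Sobel(g,5,0,1)),(0,0),.8)
    bl=cv2.dilate(blue(im),np.ones((5,5)));mag[bl>0]=0
    def cost(x):
        s=0
        for r,z in((.065,.055),(.0715,.053)):
            uv=cam.proj(circ(x,r,z)).astype(np.float32);s-=np.sqrt(cv2.remap(mag,uv[:,:1],uv[:,1:],1)).mean()
        return s
    x=min(((cost(x0+np.array([i,j])*.0015),i,j) for i in range(-5,6) for j in range(-5,6)))
    x=x0+np.array(x[1:])*.0015
    return minimize(cost,x,method='Nelder-Mead',options=dict(initial_simplex=[x,x+[.001,0],x+[0,.001]])).x
if __name__=='__main__':
    tag=sys.argv[1];x0=np.array([float(v) for v in sys.argv[2].split(',')])
    cam=Cam('wrist');plan([]);im=cams.get_image('wrist');cv2.imwrite(f'pics/{tag}.png',im)
    pot=fitpot(im,cam,x0);print('pot',pot.round(4))
    k=3;u=cam.proj([*x0,.05])[0];o=np.maximum((u-100).astype(int),0)
    out=cv2.resize(im[o[1]:o[1]+200,o[0]:o[0]+200],None,fx=k,fy=k,interpolation=3)
    dr=lambda c,r,z,col:cv2.polylines(out,[np.round((cam.proj(circ(c,r,z))-o+.5)*k).astype(np.int32)],True,col,1)
    for r,z in((.0715,.053),(.065,.055)):dr(pot,r,z,(0,0,255))
    for s in sys.argv[3:]:
        c,q=fitcap(im,cam,[float(v) for v in s.split(',')],.005);d=c-pot
        print(c.round(4),'q',round(q,2),'rel',(d*1000).round(1),'r',round(np.hypot(*d)*1000,1),'ang',np.degrees(np.arctan2(d[1],d[0])).round(1)%360)
        dr(c,.02,.065,(0,255,255));dr(c,.008,.099,(0,255,255))
    cv2.imwrite(f'pics/{tag}o.png',out)
E
python3 look2.py w2 .537,.028 .4954,.0218 .5372,.0288 .5446,-.0143 .5539,.0673
python3 - <<'E'
from h import *
# other capsules from scene & side
for n in('scene','side'):
    cam=Cam(n);im=cv2.imread(f'pics/{n}0.png')
    for c in([.557,.315],[.615,-.293],[.450,-.337]): print(n,*fitcap(im,cam,c,0.))
E
```

```text
t 1.87 tcp [0.6066 0.0059 0.1997] jaw 89.8 tilt 0.13 g 0.503 F [-0.5 -0.2  0.5] q [-0.11  0.33  1.44  0.    1.37 -1.67]
pot [0.5379 0.0262]
[0.4962 0.0207] q 0.87 rel [-41.8  -5.5] r 42.1 ang 187.5
[0.5384 0.0274] q 0.87 rel [0.5 1.2] r 1.2 ang 68.4
[ 0.5455 -0.0154] q 0.92 rel [  7.6 -41.6] r 42.3 ang 280.3
[0.5549 0.066 ] q 0.89 rel [17.  39.8] r 43.3 ang 66.9
scene [0.5606224  0.32970708] 0.6200983767830792
scene [ 0.61699221 -0.29390999] 0.6588021778584392
scene [ 0.44995459 -0.33460278] 0.6996127783155857
side [0.55702197 0.3276145 ] 0.397467572575664
side [ 0.6174375  -0.28803125] 0.25361978361669246
side [ 0.45104155 -0.33213647] 0.35286261758216236
```

View pics/w2o.png

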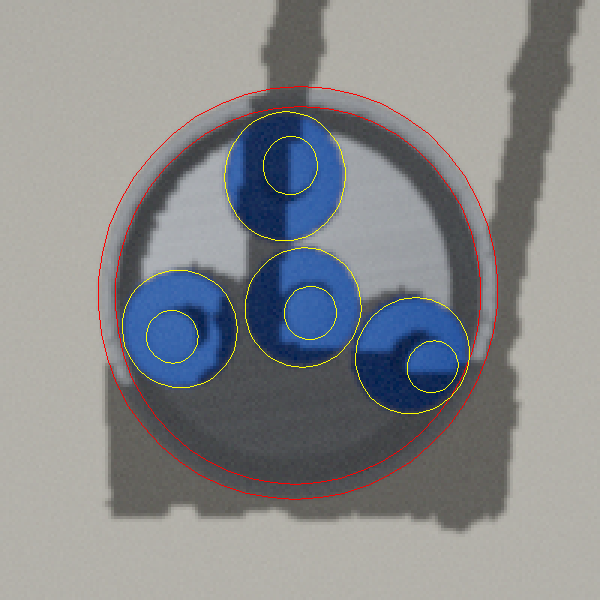

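```bash
python3 -c "
from h import *
plan([((.5455,-.0154,.13),100),((.5455,-.0154,.069),100)])"
```

```text
t 1.92 tcp [0.6062 0.0066 0.2   ] jaw 89.9 tilt 0.11 g 0.502 F [-1.  -0.  -0.4] q [-0.1   0.33  1.44  0.    1.37 -1.67]
[ 0.5455 -0.0154  0.13  ] 100 -> [ 70.1  60.5 -22.1] [-0.176  0.001 -0.002]
[ 0.5455 -0.0154  0.069 ] 100 -> [131.1  60.4 -22.2] [-0.176  0.001 -0.002]
```

Request:
apply_moves --targets '[20, 60.5, -22, -0.176, 0, 0, 0.68, 70, 60.5, -22, -0.176, 0, 0, 0.68, 70, 60.5, -22, -0.176, 0, 0, 0.68, 70, 60.5, -22, -0.176, 0, 0, 0.68, 100, 60.5, -22, -0.176, 0, 0, 0.68, 100, 60.5, -22, -0.176, 0, 0, 0.68, 100, 60.5, -22, -0.176, 0, 0, 0.68]'

```text
time: 2.5
eef_pos: [0.5464, -0.0149, 0.1009]
tcp_rot: [0.918, 1.57, 2.664]
ft_force: [0.6, -0.7, 0.8]
gripper_width: 0.318
```

```bash
python3 -c "
from h import *
plan([((.5455,-.0154,.069),100)])
cam=Cam('wrist');im=cams.get_image('wrist');cv2.imwrite('pics/w3.png',cv2.resize(im,(800,600)))
print(fitcap(im,cam,(.5455,-.0154),.005))"
```

```text
t 2.5 tcp [ 0.5464 -0.0149  0.1009] jaw 100.0 tilt 0.06 g 0.318 F [ 0.6 -0.7  0.8] q [-0.15  0.31  1.73  0.    1.1  -1.9 ]
[ 0.5455 -0.0154  0.069 ] 100 -> [31.9  0.9 -0.4] [ 0.001  0.001 -0.001]
(array([ 0.54524004, -0.01535719]), np.float64(0.8564754167486577))
```

View pics/w3.png

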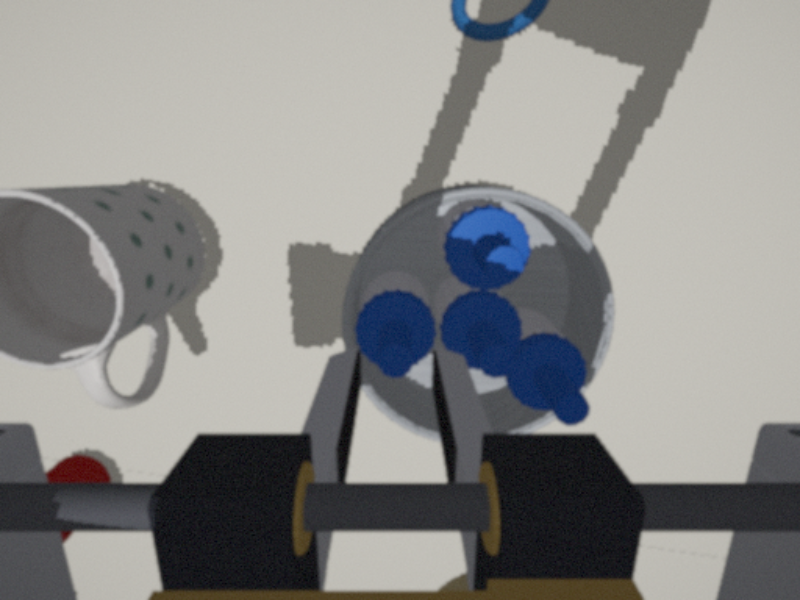

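Request:
apply_moves --targets '[20, 1, -0.4, 0, 0, 0, 0.68, 32, 1, -0.4, 0, 0, 0, 0.68, 32, 1, -0.4, 0, 0, 0, 0.68, 32, 1, -0.4, 0, 0, 0, 0.9, 32, 1, -0.4, 0, 0, 0, 0.9, 32, 1, -0.4, 0, 0, 0, 0.9, 32, 1, -0.4, 0, 0, 0, 0.9]'

```text
time: 3.13
eef_pos: [0.5469, -0.0165, 0.07]
tcp_rot: [-1.795, 1.568, -0.05]
ft_force: [1.1, 0.7, 3.8]
gripper_width: 0.162
```

```bash
python3 -c "
from h import *
c=np.array([.5379,.0262])
a=np.radians(247);t=c+.0425*np.array([np.cos(a),np.sin(a)])
m=np.radians(263);k=c+.0425*np.array([np.cos(m),np.sin(m)])
p=state()[0]
print(t,k)
plan([((.5455,-.0154,.072),100),((*k,.072),100),((*t,.072),100),((*t,.0685),100)])"
```

```text
[ 0.52129393 -0.01292146] [ 0.53272055 -0.01598321]
t 3.13 tcp [ 0.5469 -0.0165  0.07  ] jaw 100.0 tilt 0.18 g 0.162 F [1.1 0.7 3.8] q [-0.16  0.34  1.77  0.    1.02 -1.9 ]
[ 0.5455 -0.0154  0.072 ] 100 -> [-2.1  1.2  1.3] [-0.    -0.001  0.003]
[ 0.5327 -0.016   0.072 ] 100 -> [-2.1 13.9  2.9] [-0.    -0.001  0.003]
[ 0.5213 -0.0129  0.072 ] 100 -> [-2.1 24.6  7.9] [-0.    -0.001  0.003]
[ 0.5213 -0.0129  0.0685] 100 -> [ 1.4 24.6  7.9] [-0.    -0.001  0.003]
```

Request:
apply_moves --targets '[-3, 0, 0, 0, 0, 0, 0.9, -3, 0, 0, 0, 0, 0, 0.9, -3, 7, 1, 0, 0, 0, 0.9, -3, 13, 2, 0, 0, 0, 0.9, -3, 19, 4, 0, 0, 0, 0.9, -3, 24, 7, 0, 0, 0, 0.9, -3, 24, 7, 0, 0, 0, 0.9, -3, 24, 7, 0, 0, 0, 0.9]'

```text
time: 3.8
eef_pos: [0.5202, -0.0136, 0.0715]
tcp_rot: [0.173, 1.571, 1.918]
ft_force: [0.1, -0.1, -1.2]
gripper_width: 0.16
```

```bash
python3 -c "
from h import *
plan([])
cam=Cam('wrist');im=cams.get_image('wrist');cv2.imwrite('pics/w4.png',cv2.resize(im,(800,600)))
plan([])"
```

```text
t 3.8 tcp [ 0.5202 -0.0136  0.0715] jaw 100.0 tilt 0.01 g 0.16 F [ 0.1 -0.1 -1.2] q [-0.16  0.31  1.82  0.    1.01 -1.91]
t 3.85 tcp [ 0.5208 -0.0137  0.0716] jaw 100.0 tilt 0.03 g 0.163 F [ 0.5  0.1 -1.8] q [-0.16  0.31  1.82  0.    1.01 -1.91]
```

View pics/w4.png

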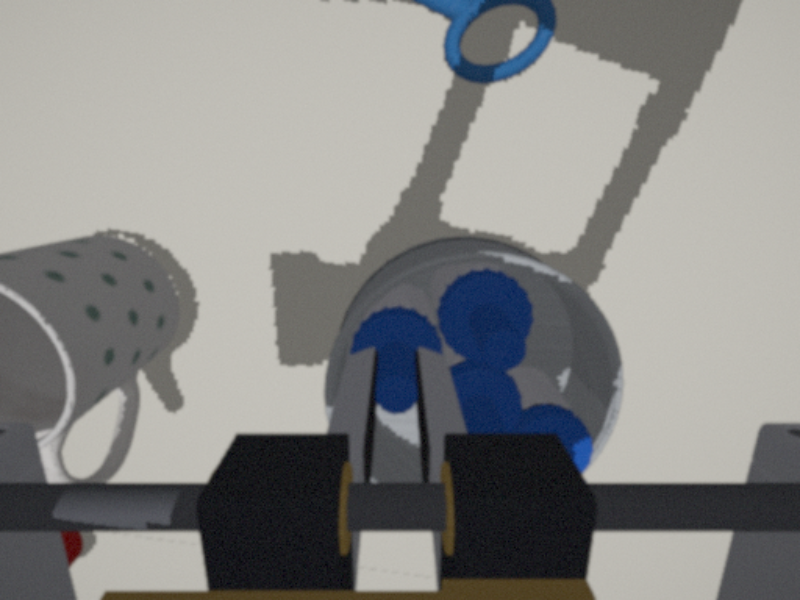

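Request:
apply_moves --targets '[1, 0, 0, 0, 0, 0, 0.9, 2, 0, 0, 0, 0, 0, 0.9, 2.5, 0, 0, 0, 0, 0, 0.9, 2.5, 0, 0, 0, 0, 0, 0.68, 2.5, 0, 0, 0, 0, 0, 0.68, 2.5, 0, 0, 0, 0, 0, 0.68, -20, 0, 0, 0, 0, 0, 0.68, -60, 0, 0, 0, 0, 0, 0.68]'

```text
time: 4.52
eef_pos: [0.5172, -0.0132, 0.128]
tcp_rot: [1.229, 1.56, 2.974]
ft_force: [0.9, 0.4, -0.3]
gripper_width: 0.32
```

```bash
python3 -c "
from h import *
plan([((.595,.02,.2),90)])"
```

```text
t 4.52 tcp [ 0.5172 -0.0132  0.128 ] jaw 100.0 tilt 0.6 g 0.32 F [ 0.9  0.4 -0.3] q [-0.16  0.25  1.74  0.    1.16 -1.91]
[0.595 0.02  0.2  ] 90 -> [-72.7 -81.7  19.5] [ 0.174  0.003 -0.01 ]
```

Request:
apply_moves --targets '[-72, -82, 19, 0.174, 0, 0, 0.68, -72, -82, 19, 0.174, 0, 0, 0.68, -72, -82, 19, 0.174, 0, 0, 0.68, -72, -82, 19, 0.174, 0, 0, 0.68, -72, -82, 19, 0.174, 0, 0, 0.68]'

```text
time: 4.93
eef_pos: [0.5989, 0.0194, 0.2036]
tcp_rot: [-1.978, 1.57, -0.406]
ft_force: [-1.0, 0.0, -0.4]
gripper_width: 0.32
```

```bash
python3 look2.py w5 .5379,.0262 .4962,.0207 .5384,.0274 .5213,-.0129 .5549,.066
python3 -c "
from h import *
plan([((.64,-.31,.2),90)])"
```

```text
t 4.93 tcp [0.5989 0.0194 0.2036] jaw 90.1 tilt 0.05 g 0.32 F [-1.   0.  -0.4] q [-0.08  0.31  1.46 -0.    1.37 -1.66]
pot [0.5376 0.0263]
[0.4958 0.0213] q 0.89 rel [-41.8  -5. ] r 42.1 ang 186.8
[0.5378 0.0277] q 0.87 rel [0.2 1.4] r 1.4 ang 81.0
[ 0.5196 -0.0136] q 0.91 rel [-18.  -39.9] r 43.8 ang 245.7
[0.5548 0.0663] q 0.88 rel [17.2 40. ] r 43.5 ang 66.7
t 4.98 tcp [0.5971 0.0191 0.2023] jaw 90.0 tilt 0.16 g 0.318 F [-0.5  0.1  0.5] q [-0.08  0.31  1.46 -0.    1.37 -1.66]
[ 0.64 -0.31  0.2 ] 90 -> [   2.2  -42.7 -329.2] [ 0.001 -0.    -0.003]
```

View pics/w5o.png

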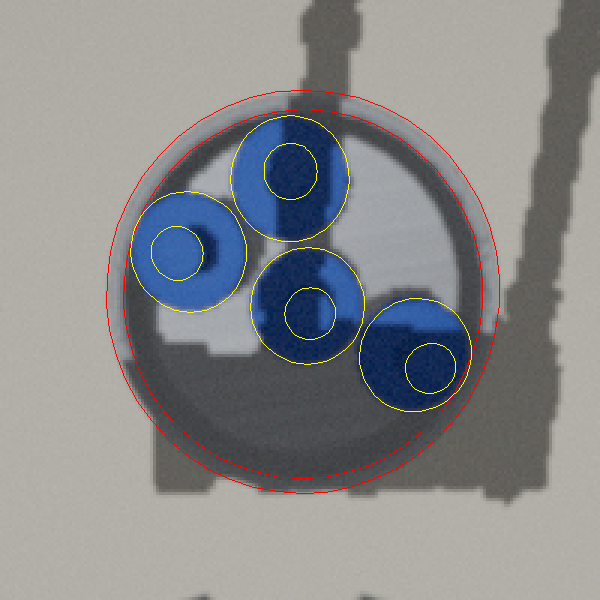

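Request:
apply_moves --targets '[2, -20, -330, 0, 0, 0, 0.68, 2, -20, -330, 0, 0, 0, 0.68, 2, -20, -330, 0, 0, 0, 0.68, 2, -20, -330, 0, 0, 0, 0.68, 2, -20, -330, 0, 0, 0, 0.68, 2, -20, -330, 0, 0, 0, 0.68, 2, -20, -330, 0, 0, 0, 0.68, 2, -20, -330, 0, 0, 0, 0.68]'

```text
time: 5.65
eef_pos: [0.6154, -0.3127, 0.1993]
tcp_rot: [1.097, 1.566, 2.667]
ft_force: [0.0, -0.2, 0.6]
gripper_width: 0.323
```

Request:
apply_moves --targets '[0, 0, 0, 0, 0, 0, 0.68, 0, 0, 0, 0, 0, 0, 0.68]'

```text
time: 5.82
eef_pos: [0.6156, -0.3126, 0.1986]
tcp_rot: [1.023, 1.565, 2.589]
ft_force: [0.1, 1.1, 0.1]
gripper_width: 0.321
```

```bash
python3 -c "
from h import *
plan([])
cam=Cam('wrist');im=cams.get_image('wrist');cv2.imwrite('pics/w6r.png',im);cv2.imwrite('pics/w6.png',cv2.resize(im,(800,600)))
print(cam.proj([[.617,-.292,.06],[.45,-.335,.06]])*800/512)
for c in([.617,-.292],[.450,-.335]): print(fitcap(im,cam,c,0.))"
```

```text
t 5.82 tcp [ 0.6156 -0.3126  0.1986] jaw 89.8 tilt 0.32 g 0.321 F [0.1 1.1 0.1] q [-0.57  0.46  1.24 -0.    1.45 -2.14]
[[423.40450127 286.99055259]
 [356.76531821  23.33711506]]
(array([ 0.61756374, -0.29280188]), np.float64(0.7721348717642136))
(array([ 0.45147304, -0.33387081]), np.float64(0.9066201146430433))
```

View pics/w6.png

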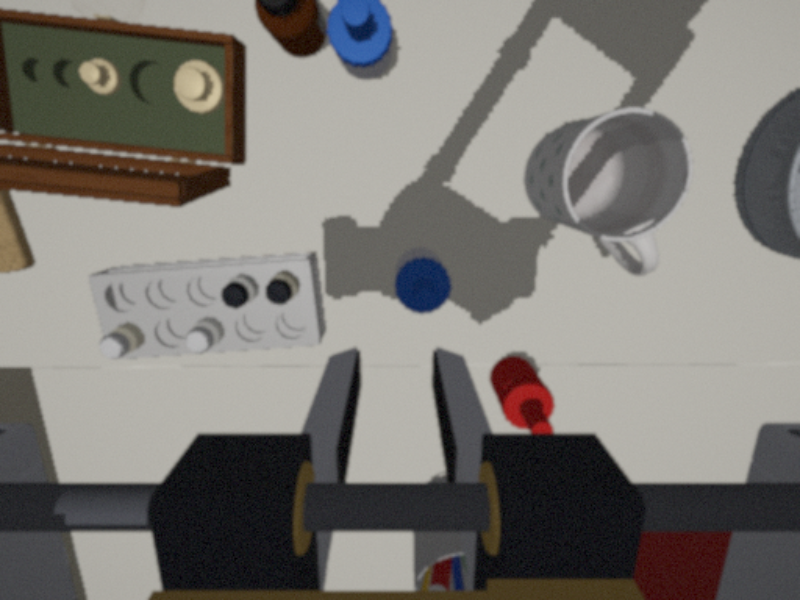

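```bash
python3 -c "
from h import *
plan([((.6176,-.2928,.12),90),((.6176,-.2928,.0645),90)])"
```

```text
t 5.87 tcp [ 0.616  -0.3107  0.1992] jaw 89.9 tilt 0.3 g 0.32 F [-0.3 -0.6 -0.6] q [-0.57  0.46  1.24  0.    1.45 -2.14]
[ 0.6176 -0.2928  0.12  ] 90 -> [79.3 -1.9 17.7] [-0.002  0.003 -0.004]
[ 0.6176 -0.2928  0.0645] 90 -> [134.8  -2.1  17.5] [-0.002  0.003 -0.004]
```

Request:
apply_moves --targets '[30, -1.5, 17.5, 0, 0.003, -0.004, 0.68, 70, -1.5, 17.5, 0, 0.003, -0.004, 0.68, 100, -1.5, 17.5, 0, 0.003, -0.004, 0.68, 100, -1.5, 17.5, 0, 0.003, -0.004, 0.68, 100, -1.5, 17.5, 0, 0.003, -0.004, 0.68]'

```text
time: 6.28
eef_pos: [0.6181, -0.2907, 0.1]
tcp_rot: [1.475, 1.571, 3.048]
ft_force: [-0.5, 0.0, -0.2]
gripper_width: 0.324
```

```bash
python3 -c "
from h import *
cam=Cam('wrist');im=cams.get_image('wrist');cv2.imwrite('pics/w7.png',cv2.resize(im,(800,600)))
print(fitcap(im,cam,(.6176,-.2928),0.))
plan([((.6176,-.2928,.0645),90)])"
```

```text
(array([ 0.61684473, -0.29241451]), np.float64(0.8106258885284147))
t 6.33 tcp [ 0.6199 -0.292   0.1022] jaw 90.1 tilt 0.27 g 0.32 F [ 1.1 -0.9  0.6] q [-0.54  0.5   1.41 -0.    1.23 -2.11]
[ 0.6176 -0.2928  0.0645] 90 -> [37.7  2.4 -0.7] [ 0.002 -0.003  0.004]
```

View pics/w7.png

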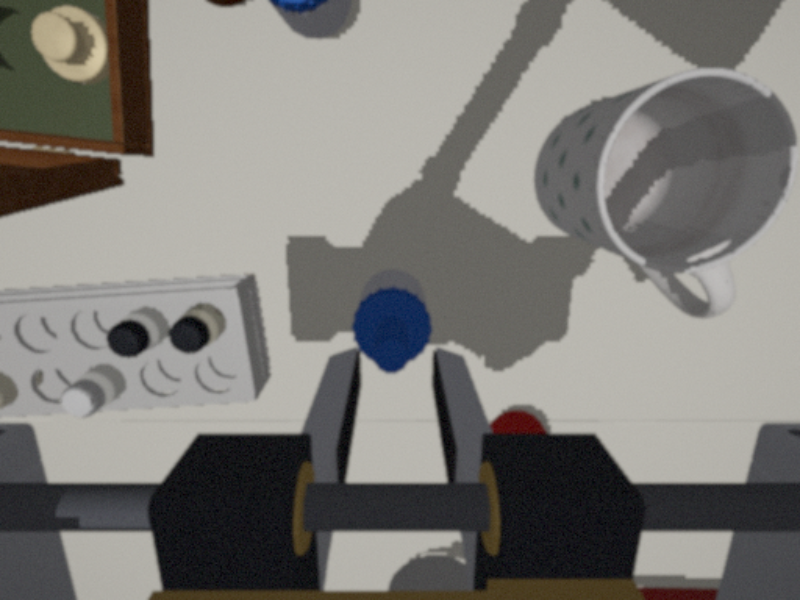

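```bash
cat >> h.py <<'E'
TC=np.array([[0,-.28085,.95975],[0,-.95975,-.28085],[1,0,0]]);TP=np.array([-.1791,.0811,.0007])
def tool_from_cam(cam):
    Rw=cam.R@TC.T;return cam.e-Rw@TP,Rw
def rel(cam,c,z):
    p,Rw=tool_from_cam(cam);return Rw.T@(np.array([c[0],c[1],z])-p)*1000
E
python3 -c "
from h import *
cam=Cam('wrist');plan([]);im=cams.get_image('wrist')
print('cam tcp',tool_from_cam(cam)[0])
c,q=fitcap(im,cam,(.6176,-.2928),0.);print(c,q,rel(cam,c,.0645))
cam=Cam('wrist');plan([]);print('cam tcp',tool_from_cam(cam)[0])
im=cams.get_image('wrist');c,q=fitcap(im,cam,(.6176,-.2928),0.);print(c,q,rel(cam,c,.0645))
"
```

```text
t 6.33 tcp [ 0.6199 -0.292   0.1022] jaw 90.1 tilt 0.27 g 0.32 F [ 1.1 -0.9  0.6] q [-0.54  0.5   1.41 -0.    1.23 -2.11]
cam tcp [ 0.61999341 -0.29229944  0.10220907]
[ 0.61676889 -0.29245733] 0.8094490118753203 [37.69615991  3.37466973 -0.05307107]
t 6.38 tcp [ 0.6208 -0.293   0.1036] jaw 90.1 tilt 0.45 g 0.319 F [ 0.5 -0.4  1. ] q [-0.54  0.5   1.41 -0.    1.23 -2.11]
cam tcp [ 0.6209777  -0.29320575  0.10355159]
[ 0.61601735 -0.29239982] 0.8105559306774702 [39.01424964  5.21580508  0.97992543]
```

Request:
apply_moves --targets '[0, 0, 0, 0, 0, 0, 0.68, 0, 0, 0, 0, 0, 0, 0.68, 0, 0, 0, 0, 0, 0, 0.68, 0, 0, 0, 0, 0, 0, 0.68]'

```text
time: 6.77
eef_pos: [0.6201, -0.2936, 0.1023]
tcp_rot: [-2.178, 1.565, -0.607]
ft_force: [0.4, 0.4, -0.3]
gripper_width: 0.321
```

```bash
cat > l3.py <<'E'
from h import *
import sys
c0=eval(sys.argv[1]);z0=float(sys.argv[2])
for i in range(3):
    cam=Cam('wrist');plan([]);im=cams.get_image('wrist');c,q=fitcap(im,cam,c0,z0);print(c.round(4),round(q,2),'rel tool',rel(cam,c,z0+.0645).round(1))
E
python3 l3.py .6172,-.2925 0
```

```text
t 6.77 tcp [ 0.6201 -0.2936  0.1023] jaw 90.0 tilt 0.36 g 0.321 F [ 0.4  0.4 -0.3] q [-0.54  0.5   1.41 -0.    1.23 -2.11]
[ 0.6165 -0.2926] 0.81 rel tool [37.7  3.9  1.4]
t 6.82 tcp [ 0.62   -0.2935  0.102 ] jaw 90.0 tilt 0.33 g 0.323 F [-0.6  1.1  0.1] q [-0.54  0.5   1.41 -0.    1.23 -2.11]
[ 0.6164 -0.2925] 0.82 rel tool [37.5  3.9  1.4]
t 6.87 tcp [ 0.6199 -0.2934  0.1018] jaw 90.0 tilt 0.31 g 0.322 F [0.3 0.1 0.6] q [-0.54  0.5   1.41 -0.    1.23 -2.11]
[ 0.6161 -0.2925] 0.81 rel tool [37.2  4.   1.3]
```

Request:
apply_moves --targets '[15, 4, 1.4, 0, -0.003, 0.004, 0.68, 30, 4, 1.4, 0, -0.003, 0.004, 0.68, 37.5, 4, 1.4, 0, -0.003, 0.004, 0.68, 37.5, 4, 1.4, 0, -0.003, 0.004, 0.68, 37.5, 4, 1.4, 0, -0.003, 0.004, 0.9, 37.5, 4, 1.4, 0, -0.003, 0.004, 0.9, 37.5, 4, 1.4, 0, -0.003, 0.004, 0.9, 37.5, 4, 1.4, 0, -0.003, 0.004, 0.9]'

```text
time: 7.58
eef_pos: [0.6165, -0.2924, 0.0648]
tcp_rot: [-2.097, 1.569, -0.526]
ft_force: [0.2, 0.5, 0.3]
gripper_width: 0.163
```

```bash
python3 -c "
from h import *
plan([((.61,-.29,.2),90),((.5635,-.0077,.2),90)])"
```

```text
t 7.58 tcp [ 0.6165 -0.2924  0.0648] jaw 90.0 tilt 0.1 g 0.163 F [0.2 0.5 0.3] q [-0.54  0.53  1.46  0.    1.15 -2.12]
[ 0.61 -0.29  0.2 ] 90 -> [-135.2    6.3    2.3] [ 0.    -0.001  0.001]
[ 0.5635 -0.0077  0.2   ] 90 -> [-135.5   52.8  284.6] [ 0.    -0.001  0.001]
```

Request:
apply_moves --targets '[-10, 0, 0, 0, 0, 0, 0.9, -40, 0, 0, 0, 0, 0, 0.9, -80, 0, 0, 0, 0, 0, 0.9, -115, 2, 20, 0, 0, 0, 0.9, -135, 10, 55, 0, 0, 0, 0.9, -135, 18, 95, 0, 0, 0, 0.9, -135, 25, 135, 0, 0, 0, 0.9, -135, 32, 175, 0, 0, 0, 0.9]'

```text
time: 8.25
eef_pos: [0.5835, -0.1156, 0.2006]
tcp_rot: [-1.698, 1.569, -0.128]
ft_force: [0.1, -0.1, -1.6]
gripper_width: 0.166
```

Request:
apply_moves --targets '[0, 8, 37, 0, 0, 0, 0.9, 0, 15, 72, 0, 0, 0, 0.9, 0, 20, 100, 0, 0, 0, 0.9, 0, 21, 109, 0, 0, 0, 0.9, 0, 21, 109, 0, 0, 0, 0.9, 0, 21, 109, 0, 0, 0, 0.9]'

```text
time: 8.75
eef_pos: [0.5633, -0.0085, 0.1996]
tcp_rot: [-2.395, 1.569, -0.823]
ft_force: [-0.7, -0.3, -1.6]
gripper_width: 0.166
```

```bash
python3 -c "
from h import *
im=cams.get_image('wrist');cv2.imwrite('pics/w8.png',cv2.resize(im,(800,600)))
plan([((.5635,-.0077,.16),90),((.5635,-.0077,.07),90)])"
```

```text
t 8.8 tcp [ 0.5634 -0.0093  0.1994] jaw 90.0 tilt 0.1 g 0.162 F [ 0.3 -0.4 -1.5] q [-0.14  0.26  1.54 -0.    1.34 -1.71]
[ 0.5635 -0.0077  0.16  ] 90 -> [39.4 -0.   1.6] [ 0.    -0.001  0.001]
[ 0.5635 -0.0077  0.07  ] 90 -> [1.294e+02 1.000e-01 1.700e+00] [ 0.    -0.001  0.001]
```

View pics/w8.png

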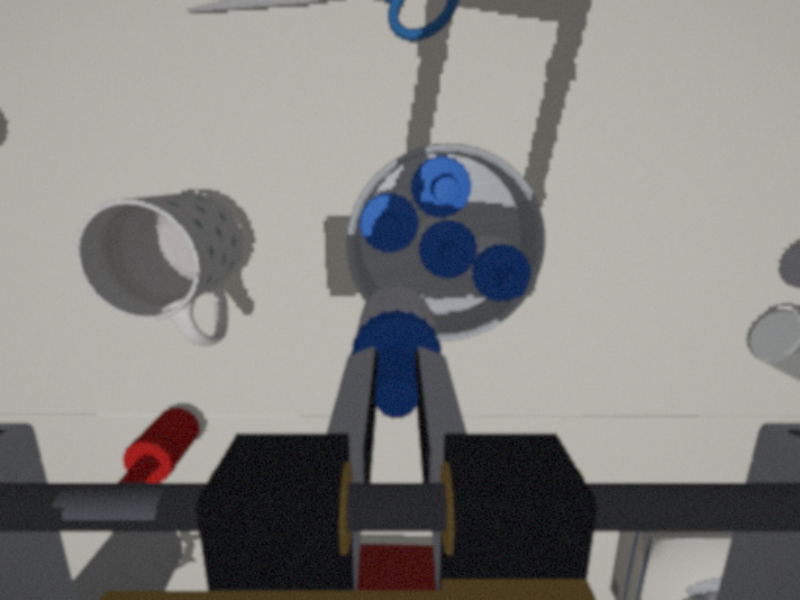

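Request:
apply_moves --targets '[30, 0, 1.2, 0, 0, 0, 0.9, 60, 0, 1.2, 0, 0, 0, 0.9, 70, 0, 1.2, 0, 0, 0, 0.9, 70, 0, 1.2, 0, 0, 0, 0.9, 70, 0, 1.2, 0, 0, 0, 0.9, 70, 0, 1.2, 0, 0, 0, 0.9]'

```text
time: 9.3
eef_pos: [0.5644, -0.0078, 0.1304]
tcp_rot: [-1.746, 1.568, -0.176]
ft_force: [0.2, 0.6, -1.3]
gripper_width: 0.16
```

```bash
python3 -c "
from h import *
im=cams.get_image('wrist');cv2.imwrite('pics/w9.png',cv2.resize(im,(800,600)))
plan([((.5635,-.0077,.085),90),((.5635,-.0077,.0695),90)])"
```

```text
t 9.35 tcp [ 0.5645 -0.0076  0.1306] jaw 90.0 tilt 0.19 g 0.165 F [-0.7  0.7 -1.3] q [-0.14  0.31  1.65 -0.    1.18 -1.71]
[ 0.5635 -0.0077  0.085 ] 90 -> [45.6  1.1 -0.1] [-0.    -0.001  0.003]
[ 0.5635 -0.0077  0.0695] 90 -> [61.1  1.2 -0.1] [-0.    -0.001  0.003]
```

View pics/w9.png

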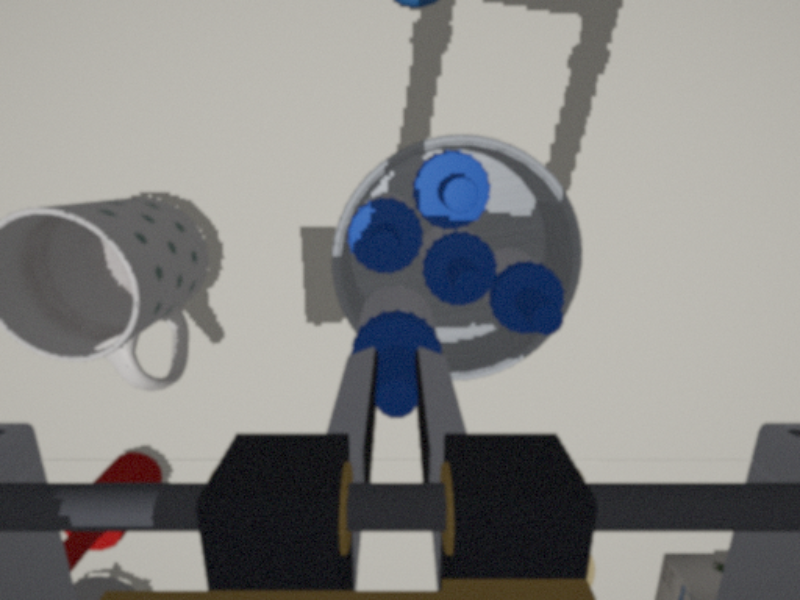

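Aligned; lower gently and hold before opening.

Request:
apply_moves --targets '[20, 0.8, 0, 0, 0, 0, 0.9, 40, 0.8, 0, 0, 0, 0, 0.9, 50, 0.8, 0, 0, 0, 0, 0.9, 56, 0.8, 0, 0, 0, 0, 0.9, 59, 0.8, 0, 0, 0, 0, 0.9, 61, 0.8, 0, 0, 0, 0, 0.9, 61, 0.8, 0, 0, 0, 0, 0.9, 61, 0.8, 0, 0, 0, 0, 0.9]'

```text
time: 10.02
eef_pos: [0.563, -0.0069, 0.0689]
tcp_rot: [-1.697, 1.569, -0.126]
ft_force: [0.7, -0.6, 0.1]
gripper_width: 0.161
```

Request:
apply_moves --targets '[0, 0, 0, 0, 0, 0, 0.72, 0, 0, 0, 0, 0, 0, 0.7, 0, 0, 0, 0, 0, 0, 0.7, -10, 0, 0, 0, 0, 0, 0.7, -45, 0, 0, 0, 0, 0, 0.7, -85, -15, 0, 0, 0, 0, 0.7, -125, -40, 0, 0, 0, 0, 0.7, -131, -45, 10, 0, 0, 0, 0.7]'

```text
time: 10.68
eef_pos: [0.6124, 0.0014, 0.206]
tcp_rot: [-1.757, 1.558, -0.187]
ft_force: [0.9, -0.6, -0.6]
gripper_width: 0.299
```

Request:
apply_moves --targets '[0, 0, 0, 0, 0, 0, 0.7, 0, 0, 0, 0, 0, 0, 0.7, 0, 0, 0, 0, 0, 0, 0.7]'

```text
time: 10.93
eef_pos: [0.6052, 0.0031, 0.1975]
tcp_rot: [1.553, 1.567, 3.124]
ft_force: [0.1, 0.5, 0.7]
gripper_width: 0.302
```

```bash
python3 look2.py w10 .5379,.0262 .4962,.0207 .5384,.0274 .5196,-.0136 .5549,.066 .5635,-.0077
python3 -c "
from h import *
plan([((.52,-.29,.2),90)])"
```

```text
t 10.93 tcp [0.6052 0.0031 0.1975] jaw 90.0 tilt 0.21 g 0.302 F [0.1 0.5 0.7] q [-0.11  0.33  1.45 -0.    1.37 -1.68]
pot [0.5379 0.0262]
[0.4958 0.0213] q 0.86 rel [-42.1  -4.9] r 42.4 ang 186.7
[0.5383 0.0274] q 0.87 rel [0.4 1.2] r 1.3 ang 71.4
[ 0.5195 -0.0135] q 0.89 rel [-18.4 -39.7] r 43.8 ang 245.2
[0.5549 0.066 ] q 0.88 rel [17.1 39.8] r 43.3 ang 66.8
[ 0.5637 -0.0071] q 0.89 rel [ 25.8 -33.3] r 42.1 ang 307.8
t 10.98 tcp [0.6049 0.0031 0.1971] jaw 90.0 tilt 0.25 g 0.302 F [-0.1  1.2 -1.2] q [-0.11  0.33  1.45 -0.    1.37 -1.68]
[ 0.52 -0.29  0.2 ] 90 -> [  -2.6   85.  -293.1] [ 0.     0.    -0.004]
```

View pics/w10o.png

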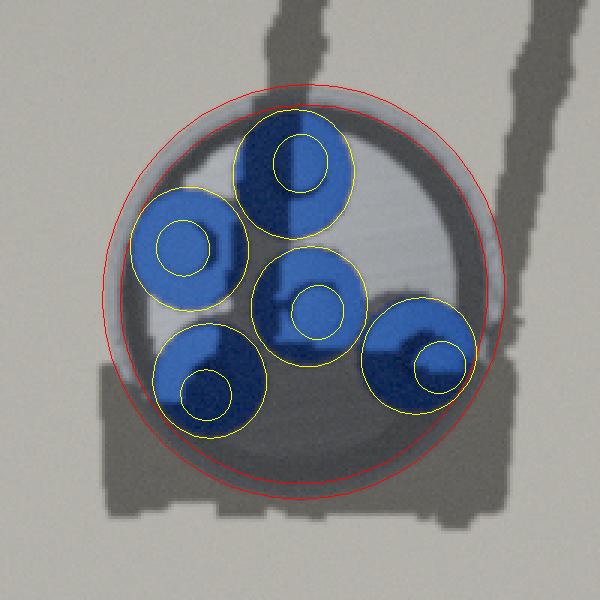

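```bash
python3 -c "
from h import *
plan([((.4515,-.38,.2),0.)])"
```

```text
t 10.98 tcp [0.6049 0.0031 0.1971] jaw 90.0 tilt 0.25 g 0.302 F [-0.1  1.2 -1.2] q [-0.11  0.33  1.45 -0.    1.37 -1.68]
[ 0.4515 -0.38    0.2   ] 180.0 -> [  -2.3  153.5 -383. ] [-1.571  0.004 -0.003]
```

Request:
apply_moves --targets '[-2, 154, -383, 1.57, 0, 0, 0.7, -2, 154, -383, 1.57, 0, 0, 0.7, -2, 154, -383, 1.57, 0, 0, 0.7, -2, 154, -383, 1.57, 0, 0, 0.7, -2, 154, -383, 1.57, 0, 0, 0.7, -2, 154, -383, 1.57, 0, 0, 0.7, -2, 154, -383, 1.57, 0, 0, 0.7, -2, 154, -383, 1.57, 0, 0, 0.7]'

```text
time: 11.65
eef_pos: [0.48, -0.3069, 0.1989]
tcp_rot: [1.905, 1.567, 2.469]
ft_force: [0.1, -0.9, -0.1]
gripper_width: 0.301
```

```bash
python3 -c "
from h import *
plan([((.4515,-.38,.2),0.)])"
```

```text
t 11.65 tcp [ 0.48   -0.3069  0.1989] jaw 32.3 tilt 0.22 g 0.301 F [ 0.1 -0.9 -0.1] q [-0.69  0.27  1.52 -0.    1.35 -1.26]
[ 0.4515 -0.38    0.2   ] 0.0 -> [ -1.2 -46.5 -63.1] [ 0.564 -0.002 -0.003]
```

Request:
apply_moves --targets '[-1, -46, -63, 0.564, 0, 0, 0.7, -1, -46, -63, 0.564, 0, 0, 0.7, -1, -46, -63, 0.564, 0, 0, 0.7, -1, -46, -63, 0.564, 0, 0, 0.7, -1, -46, -63, 0.564, 0, 0, 0.7, -1, -46, -63, 0.564, 0, 0, 0.7, -1, -46, -63, 0.564, 0, 0, 0.7, -1, -46, -63, 0.564, 0, 0, 0.7]'

```text
time: 12.32
eef_pos: [0.4539, -0.3783, 0.2007]
tcp_rot: [2.33, 1.569, 2.339]
ft_force: [0.5, -0.6, -0.5]
gripper_width: 0.299
```

```bash
python3 l3.py .4515,-.334 0; python3 -c "
from h import *
im=cams.get_image('wrist');cv2.imwrite('pics/w11.png',cv2.resize(im,(800,600)))
plan([((.4515,-.334,.1),0.)])"
```

```text
t 12.32 tcp [ 0.4539 -0.3783  0.2007] jaw 0.5 tilt 0.11 g 0.299 F [ 0.5 -0.6 -0.5] q [-0.81  0.3   1.48 -0.    1.36 -0.82]
[ 0.4522 -0.3344] 0.82 rel tool [136.2  42.3  -1.6]
t 12.37 tcp [ 0.4542 -0.3783  0.2009] jaw 0.5 tilt 0.08 g 0.302 F [-0.5 -0.6  0.1] q [-0.81  0.3   1.48 -0.    1.36 -0.82]
[ 0.4518 -0.3341] 0.82 rel tool [136.5  42.7  -2.3]
t 12.42 tcp [ 0.4544 -0.3784  0.2011] jaw 0.5 tilt 0.06 g 0.3 F [0.3 0.4 0.6] q [-0.81  0.3   1.48 -0.    1.36 -0.82]
[ 0.4521 -0.3334] 0.82 rel tool [136.7  43.5  -2.3]
t 12.52 tcp [ 0.4546 -0.3786  0.2014] jaw 0.5 tilt 0.01 g 0.302 F [ 0.2  1.1 -0.2] q [-0.81  0.3   1.48  0.    1.36 -0.82]
[ 0.4515 -0.334   0.1   ] 0.0 -> [101.5  44.6  -2.8] [ 0.008 -0.    -0.   ]
```

View pics/w11.png

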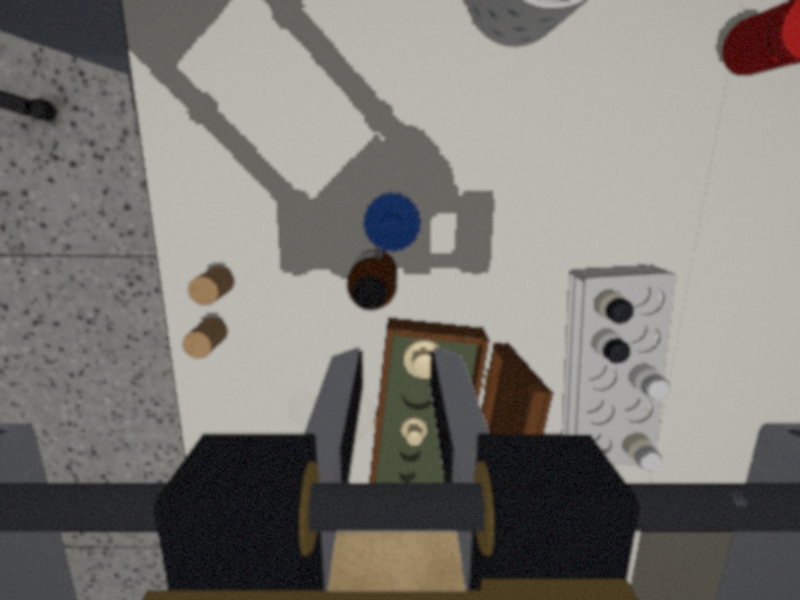

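Request:
apply_moves --targets '[20, 35, -2.5, 0.008, 0, 0, 0.7, 55, 43.5, -2.5, 0.008, 0, 0, 0.7, 90, 43.5, -2.5, 0.008, 0, 0, 0.7, 95, 43.5, -2.5, 0.008, 0, 0, 0.7, 95, 43.5, -2.5, 0.008, 0, 0, 0.7, 95, 43.5, -2.5, 0.008, 0, 0, 0.7, 95, 43.5, -2.5, 0.008, 0, 0, 0.7]'

```text
time: 13.1
eef_pos: [0.4533, -0.337, 0.1086]
tcp_rot: [-0.753, 1.567, -0.754]
ft_force: [0.8, -0.5, -0.3]
gripper_width: 0.306
```

```bash
python3 l3.py .452,-.334 0; python3 -c "
from h import *
im=cams.get_image('wrist');cv2.imwrite('pics/w12.png',cv2.resize(im,(800,600)))
cam=Cam('wrist')
plan([((.452,-.334,.0645),0.)])"
```

```text
t 13.1 tcp [ 0.4533 -0.337   0.1086] jaw -0.1 tilt 0.23 g 0.306 F [ 0.8 -0.5 -0.3] q [-0.76  0.33  1.68  0.    1.13 -0.76]
[ 0.4522 -0.3336] 0.84 rel tool [44.1  2.1 -1.7]
t 13.15 tcp [ 0.4532 -0.337   0.1087] jaw -0.1 tilt 0.25 g 0.299 F [-1.3  0.1  0.5] q [-0.76  0.33  1.68  0.    1.13 -0.76]
[ 0.452  -0.3334] 0.84 rel tool [44.1  2.4 -1.8]
t 13.2 tcp [ 0.453  -0.3368  0.1085] jaw -0.1 tilt 0.23 g 0.301 F [0.5 0.2 0.2] q [-0.76  0.33  1.68  0.    1.13 -0.76]
[ 0.452  -0.3338] 0.83 rel tool [44.   1.7 -1.6]
t 13.3 tcp [ 0.4526 -0.3363  0.108 ] jaw -0.1 tilt 0.16 g 0.301 F [-0.2  0.2  0.5] q [-0.76  0.33  1.68  0.    1.13 -0.76]
[ 0.452  -0.334   0.0645] 0.0 -> [43.5  2.4 -0.7] [-0.001  0.002  0.002]
```

View pics/w12.png

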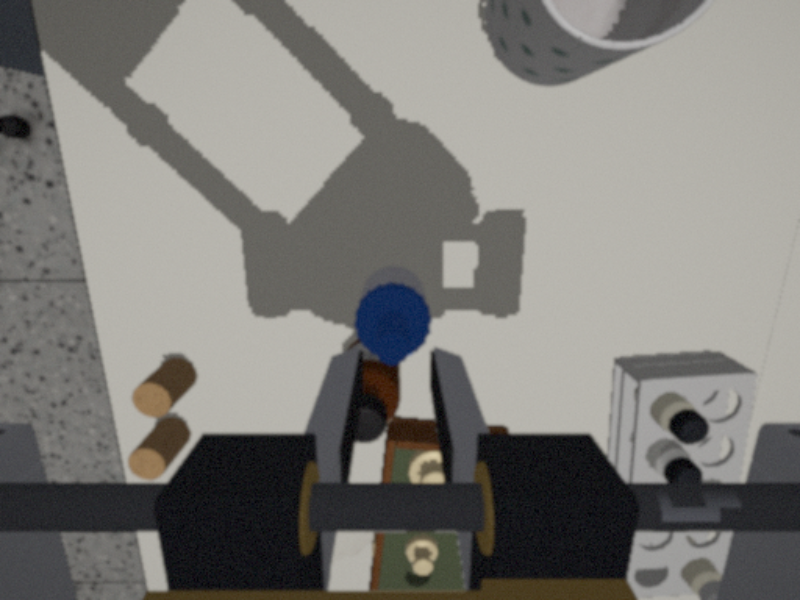

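```bash
python3 -c "
from h import *
class C(Cam):
    def __init__(s):
        s.K=cams.camera_info('wrist')['K'];Rw=Rt(np.radians(.5));s.R=Rw@TC;s.e=np.array([.4545,-.3785,.2012])+Rw@TP
c=C();print(c.onz((370/1.5625,291/1.5625),.082), c.onz((391/1.5625,222/1.5625),.06))
a=Cam('scene');print(a.onz((358.5,275.5),.082));b=Cam('side');print(b.onz((241,318),.082))"
```

```text
[ 0.43783906 -0.37819806  0.082     ] [ 0.45147003 -0.33464369  0.06      ]
[ 0.43081658 -0.37978586  0.082     ]
[ 0.43567043 -0.38499834  0.082     ]
```

Request:
apply_moves --targets '[15, 2, -1.2, 0, 0.002, 0.002, 0.7, 30, 2, -1.2, 0, 0.002, 0.002, 0.7, 43.5, 2, -1.2, 0, 0.002, 0.002, 0.7, 43.5, 2, -1.2, 0, 0.002, 0.002, 0.7, 43.5, 2, -1.2, 0, 0.002, 0.002, 0.9, 43.5, 2, -1.2, 0, 0.002, 0.002, 0.9, 43.5, 2, -1.2, 0, 0.002, 0.002, 0.9, 43.5, 2, -1.2, 0, 0.002, 0.002, 0.9]'

```text
time: 13.97
eef_pos: [0.4513, -0.334, 0.0641]
tcp_rot: [2.23, 1.57, 2.229]
ft_force: [-1.1, 0.4, 2.1]
gripper_width: 0.164
```

```bash
python3 -c "
from h import *
plan([((.5801,.0314,.2),0.)])"
```

```text
t 13.97 tcp [ 0.4513 -0.334   0.0641] jaw -0.1 tilt 0.04 g 0.164 F [-1.1  0.4  2.1] q [-0.76  0.37  1.74  0.    1.03 -0.76]
[0.5801 0.0314 0.2   ] 0.0 -> [-135.8  365.6  128.4] [-0.001 -0.    -0.001]
```

Request:
apply_moves --targets '[-10, 0, 0, 0, 0, 0, 0.9, -45, 0, 0, 0, 0, 0, 0.9, -85, 5, 2, 0, 0, 0, 0.9, -120, 25, 9, 0, 0, 0, 0.9, -137, 60, 21, 0, 0, 0, 0.9, -137, 98, 34, 0, 0, 0, 0.9, -137, 136, 48, 0, 0, 0, 0.9, -137, 174, 61, 0, 0, 0, 0.9]'

```text
time: 14.63
eef_pos: [0.5125, -0.1582, 0.202]
tcp_rot: [1.448, 1.569, 1.446]
ft_force: [1.0, -0.4, -1.6]
gripper_width: 0.16
```

Request:
apply_moves --targets '[0, 38, 13, 0, 0, 0, 0.9, 0, 76, 27, 0, 0, 0, 0.9, 0, 114, 40, 0, 0, 0, 0.9, 0, 150, 53, 0, 0, 0, 0.9, 0, 175, 62, 0, 0, 0, 0.9, 0, 188, 66, 0, 0, 0, 0.9, 0, 191, 67, 0, 0, 0, 0.9, 0, 191, 67, 0, 0, 0, 0.9]'

```text
time: 15.3
eef_pos: [0.5791, 0.0312, 0.2008]
tcp_rot: [2.679, 1.568, 2.679]
ft_force: [-0.1, -0.1, -2.1]
gripper_width: 0.164
```

```bash
python3 -c "
from h import *
plan([((.5801,.0314,.16),0),((.5801,.0314,.07),0)])"
```

```text
t 15.3 tcp [0.5791 0.0312 0.2008] jaw 0.0 tilt 0.14 g 0.164 F [-0.1 -0.1 -2.1] q [-0.07  0.29  1.5   0.    1.36 -0.07]
[0.5801 0.0314 0.16  ] 0 -> [40.8  0.2  1.1] [ 0.    -0.002 -0.001]
[0.5801 0.0314 0.07  ] 0 -> [1.308e+02 1.000e-01 1.300e+00] [ 0.    -0.002 -0.001]
```

Request:
apply_moves --targets '[30, 0.5, 1.3, 0, 0, 0, 0.9, 55, 0.5, 1.3, 0, 0, 0, 0.9, 64, 0.5, 1.3, 0, 0, 0, 0.9, 64, 0.5, 1.3, 0, 0, 0, 0.9, 64, 0.5, 1.3, 0, 0, 0, 0.9, 64, 0.5, 1.3, 0, 0, 0, 0.9, 64, 0.5, 1.3, 0, 0, 0, 0.9]'

```text
time: 15.88
eef_pos: [0.5817, 0.0312, 0.1383]
tcp_rot: [0.944, 1.569, 0.942]
ft_force: [0.0, -0.2, -1.5]
gripper_width: 0.162
```

```bash
python3 -c "
from h import *
plan([])
im=cams.get_image('wrist');cv2.imwrite('pics/w13.png',cv2.resize(im,(800,600)))
plan([((.5806,.0318,.09),0),((.5806,.0318,.069),0)])"
```

```text
t 15.88 tcp [0.5817 0.0312 0.1383] jaw -0.1 tilt 0.12 g 0.162 F [ 0.  -0.2 -1.5] q [-0.07  0.33  1.6   0.    1.21 -0.07]
t 15.93 tcp [0.5815 0.0314 0.1381] jaw -0.1 tilt 0.12 g 0.159 F [-0.1 -0.1 -1.7] q [-0.07  0.33  1.6   0.    1.21 -0.07]
[0.5806 0.0318 0.09  ] 0 -> [48.1  0.3 -0.9] [-0.001  0.001 -0.002]
[0.5806 0.0318 0.069 ] 0 -> [69.1  0.3 -1. ] [-0.001  0.001 -0.002]
```

View pics/w13.png

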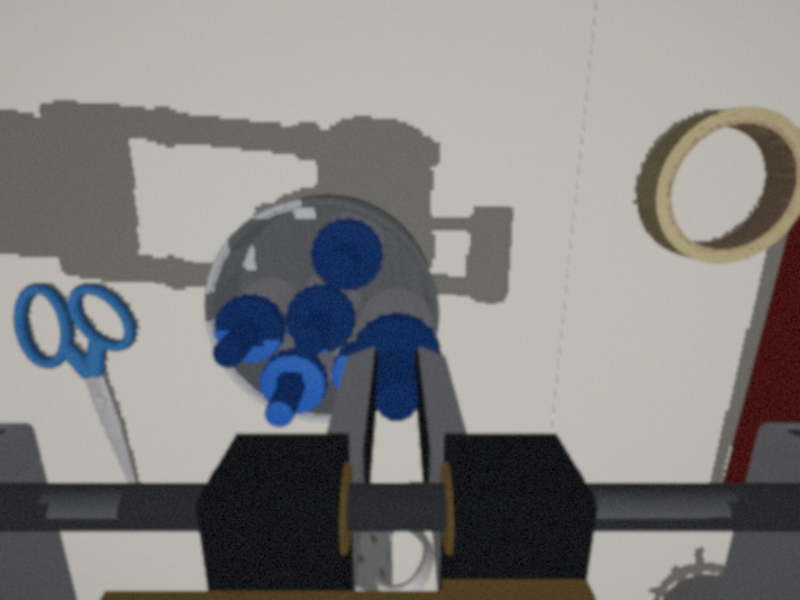

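Request:
apply_moves --targets '[15, 0.3, -0.7, 0, 0, 0, 0.9, 30, 0.3, -0.7, 0, 0, 0, 0.9, 42, 0.3, -0.7, 0, 0, 0, 0.9, 50, 0.3, -0.7, 0, 0, 0, 0.9, 55, 0.3, -0.7, 0, 0, 0, 0.9, 55, 0.3, -0.7, 0, 0, 0, 0.9]'

```text
time: 16.43
eef_pos: [0.5793, 0.0323, 0.0811]
tcp_rot: [2.529, 1.567, 2.528]
ft_force: [-0.0, 0.2, -1.1]
gripper_width: 0.167
```

```bash
python3 -c "
from h import *
plan([((.5806,.0318,.069),0)])"
```

```text
t 16.43 tcp [0.5793 0.0323 0.0811] jaw -0.1 tilt 0.21 g 0.167 F [-0.   0.2 -1.1] q [-0.07  0.38  1.68  0.    1.09 -0.07]
[0.5806 0.0318 0.069 ] 0 -> [12.1 -0.5  1.3] [-0.001 -0.003 -0.002]
```

Request:
apply_moves --targets '[4, 0, 0.7, 0, 0, 0, 0.9, 8, 0, 0.7, 0, 0, 0, 0.9, 11, 0, 0.7, 0, 0, 0, 0.9, 12.5, 0, 0.7, 0, 0, 0, 0.9, 12.5, 0, 0.7, 0, 0, 0, 0.9, 12.5, 0, 0.7, 0, 0, 0, 0.9]'

```text
time: 16.93
eef_pos: [0.5804, 0.0323, 0.0691]
tcp_rot: [2.279, 1.568, 2.278]
ft_force: [-0.2, -0.8, -1.7]
gripper_width: 0.163
```

```bash
python3 -c "
from h import *
plan([((.5806,.0318,.069),0)])"
```

```text
t 16.93 tcp [0.5804 0.0323 0.0691] jaw -0.1 tilt 0.16 g 0.163 F [-0.2 -0.8 -1.7] q [-0.07  0.39  1.69  0.    1.06 -0.07]
[0.5806 0.0318 0.069 ] 0 -> [ 0.1 -0.5  0.2] [-0.001 -0.002 -0.002]
```

Request:
apply_moves --targets '[0.8, 0, 0, 0, 0, 0, 0.9, 1.6, 0, 0, 0, 0, 0, 0.9, 1.6, 0, 0, 0, 0, 0, 0.9, 1.6, 0, 0, 0, 0, 0, 0.9]'

```text
time: 17.27
eef_pos: [0.5808, 0.0323, 0.0684]
tcp_rot: [1.843, 1.569, 1.842]
ft_force: [-1.1, 0.1, 5.3]
gripper_width: 0.166
```

Request:
apply_moves --targets '[1.6, 0, 0, 0, 0, 0, 0.7, 1.2, 0, 0, 0, 0, 0, 0.7, 1, 0, 0, 0, 0, 0, 0.7, -15, 0, 0, 0, 0, 0, 0.7, -50, 0, 0, 0, 0, 0, 0.7, -90, -10, -10, 0, 0, 0, 0.7, -125, -35, -25, 0, 0, 0, 0.7, -131, -62, -43, 0, 0, 0, 0.7]'

```text
time: 17.93
eef_pos: [0.5411, -0.0299, 0.2034]
tcp_rot: [0.117, 1.563, 0.119]
ft_force: [1.3, -0.6, 0.4]
gripper_width: 0.307
```

Request:
apply_moves --targets '[0, 0, 0, 0, 0, 0, 0.7, 0, 0, 0, 0, 0, 0, 0.7, 0, 0, 0, 0, 0, 0, 0.7]'

```text
time: 18.18
eef_pos: [0.5373, -0.0297, 0.1978]
tcp_rot: [2.287, 1.567, 2.285]
ft_force: [0.0, 0.0, 0.5]
gripper_width: 0.299
```

```bash
python3 look2.py w14 .5379,.0262 .4962,.0207 .5384,.0274 .5196,-.0136 .5549,.066 .5635,-.0077 .5806,.0318
python3 -c "
from h import *
a=Cam('scene');b=Cam('side')
print(a.onz((179,128),.07),b.onz((260,98),.07))"
```

```text
t 18.18 tcp [ 0.5373 -0.0297  0.1978] jaw -0.1 tilt 0.22 g 0.299 F [0.  0.  0.5] q [-0.19  0.23  1.59  0.    1.32 -0.19]
pot [0.5379 0.0268]
[0.4956 0.0216] q 0.87 rel [-42.3  -5.1] r 42.6 ang 186.9
[0.5378 0.0276] q 0.87 rel [-0.1  0.8] r 0.8 ang 93.9
[ 0.5198 -0.0132] q 0.87 rel [-18.1 -40. ] r 43.9 ang 245.6
[0.555  0.0661] q 0.89 rel [17.1 39.4] r 42.9 ang 66.5
[ 0.5639 -0.007 ] q 0.88 rel [ 26.  -33.8] r 42.6 ang 307.6
[0.5823 0.0328] q 0.87 rel [44.4  6.1] r 44.8 ang 7.8
[0.62991328 0.32307709 0.07      ] [0.62231799 0.31143046 0.07      ]
```

View pics/w14o.png

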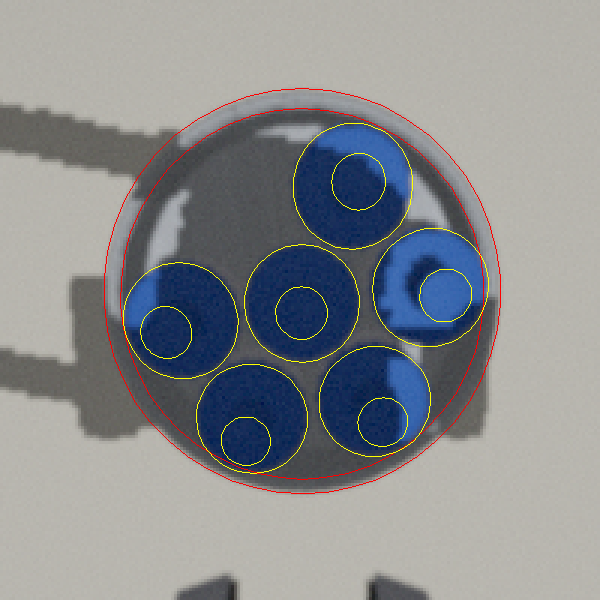

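```bash
python3 -c "
from h import *
plan([((.605,.328,.2),89.5)])"
```

```text
t 18.23 tcp [ 0.5374 -0.0293  0.1974] jaw -0.1 tilt 0.26 g 0.301 F [ 0.1 -0.  -0.2] q [-0.19  0.23  1.59  0.    1.32 -0.19]
[0.605 0.328 0.2  ] 89.5 -> [ -1.8 357.4  67.3] [-1.563 -0.    -0.005]
```

Request:
apply_moves --targets '[-2, 357, 67, -1.57, 0, 0, 0.7, -2, 357, 67, -1.57, 0, 0, 0.7, -2, 357, 67, -1.57, 0, 0, 0.7, -2, 357, 67, -1.57, 0, 0, 0.7, -2, 357, 67, -1.57, 0, 0, 0.7, -2, 357, 67, -1.57, 0, 0, 0.7, -2, 357, 67, -1.57, 0, 0, 0.7, -2, 357, 67, -1.57, 0, 0, 0.7]'

```text
time: 18.9
eef_pos: [0.5986, 0.3011, 0.1989]
tcp_rot: [1.822, 1.566, 2.829]
ft_force: [0.0, -0.1, 0.5]
gripper_width: 0.303
```

```bash
python3 -c "
from h import *
plan([((.605,.328,.2),90)])"
```

```text
t 18.9 tcp [0.5986 0.3011 0.1989] jaw 57.7 tilt 0.27 g 0.303 F [ 0.  -0.1  0.5] q [ 0.36  0.43  1.29  0.    1.43 -0.65]
[0.605 0.328 0.2  ] 90 -> [-1.1  9.  26.2] [-0.564  0.    -0.005]
```

Request:
apply_moves --targets '[-1, 9, 26, -0.564, 0, 0, 0.7, -1, 9, 26, -0.564, 0, 0, 0.7, -1, 9, 26, -0.564, 0, 0, 0.7, -1, 9, 26, -0.564, 0, 0, 0.7, -1, 9, 26, -0.564, 0, 0, 0.7, -1, 9, 26, -0.564, 0, 0, 0.7, -1, 9, 26, -0.564, 0, 0, 0.7, -1, 9, 26, -0.564, 0, 0, 0.7]'

```text
time: 19.57
eef_pos: [0.6054, 0.325, 0.2008]
tcp_rot: [1.136, 1.567, 2.699]
ft_force: [0.0, -0.7, 1.0]
gripper_width: 0.298
```

```bash
python3 l3.py .558,.326 0; python3 -c "
from h import *
im=cams.get_image('wrist');cv2.imwrite('pics/w15.png',cv2.resize(im,(800,600)))
plan([((.558,.328,.1),90)])"
```

```text
t 19.57 tcp [0.6054 0.325  0.2008] jaw 89.5 tilt 0.22 g 0.298 F [ 0.  -0.7  1. ] q [ 0.39  0.45  1.25  0.    1.45 -1.17]
[0.5595 0.3283] 0.86 rel tool [136.4  45.7   3. ]
t 19.62 tcp [0.6056 0.3247 0.2011] jaw 89.5 tilt 0.2 g 0.309 F [-0.2 -0.3  0.9] q [ 0.39  0.45  1.25  0.    1.45 -1.17]
[0.5593 0.3284] 0.85 rel tool [136.7  46.    3.3]
t 19.67 tcp [0.6057 0.3246 0.2013] jaw 89.5 tilt 0.19 g 0.3 F [ 0.2 -0.4 -0.4] q [ 0.39  0.45  1.25  0.    1.45 -1.17]
[0.5595 0.3285] 0.86 rel tool [137.   46.    3.5]
t 19.77 tcp [0.6058 0.3244 0.2017] jaw 89.5 tilt 0.17 g 0.299 F [-0.5 -0.1 -0.6] q [ 0.39  0.45  1.25  0.    1.45 -1.17]
[0.558 0.328 0.1  ] 90 -> [101.8  47.6   3. ] [-0.008  0.002 -0.002]
```

View pics/w15.png

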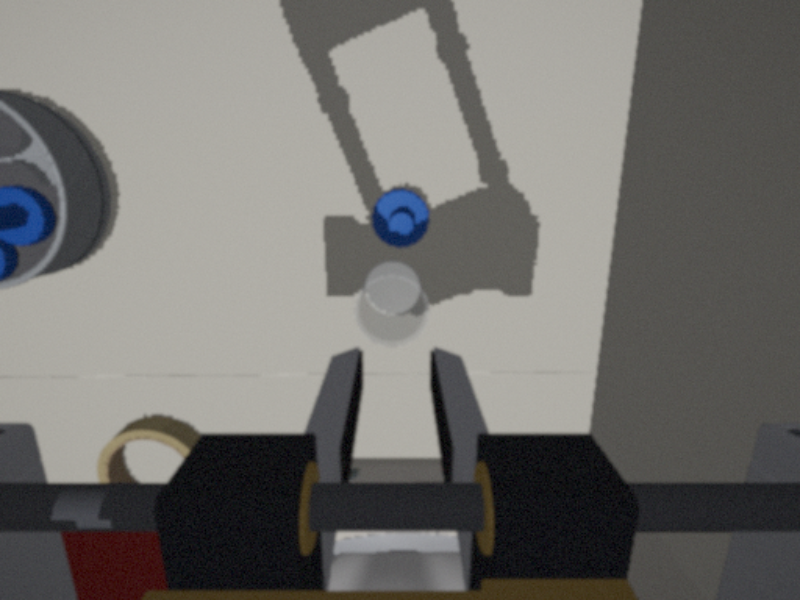

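Request:
apply_moves --targets '[15, 35, 3.2, -0.008, 0, 0, 0.7, 50, 46, 3.2, -0.008, 0, 0, 0.7, 85, 46, 3.2, -0.008, 0, 0, 0.7, 95, 46, 3.2, -0.008, 0, 0, 0.7, 95, 46, 3.2, -0.008, 0, 0, 0.7, 95, 46, 3.2, -0.008, 0, 0, 0.7, 95, 46, 3.2, -0.008, 0, 0, 0.7]'

```text
time: 20.35
eef_pos: [0.5617, 0.3287, 0.109]
tcp_rot: [-0.427, 1.567, 1.144]
ft_force: [-0.2, 0.2, 0.2]
gripper_width: 0.301
```

```bash
python3 l3.py .5593,.3283 0; python3 -c "
from h import *
im=cams.get_image('wrist');cv2.imwrite('pics/w16.png',cv2.resize(im,(800,600)))
plan([((.5593,.3283,.0645),90)])"
```

```text
t 20.35 tcp [0.5617 0.3287 0.109 ] jaw 90.0 tilt 0.23 g 0.301 F [-0.2  0.2  0.2] q [ 0.42  0.45  1.48  0.    1.21 -1.15]
[0.559  0.3283] 0.83 rel tool [44.5  3.  -0.3]
t 20.4 tcp [0.5618 0.3287 0.1092] jaw 90.0 tilt 0.25 g 0.301 F [-0.4 -0.8  0.2] q [ 0.42  0.45  1.48  0.    1.21 -1.15]
[0.5591 0.3286] 0.83 rel tool [44.7  2.9 -0. ]
t 20.45 tcp [0.5616 0.3286 0.1091] jaw 90.0 tilt 0.24 g 0.299 F [-0.2  0.1  0.2] q [ 0.42  0.45  1.48  0.    1.21 -1.15]
[0.5589 0.3285] 0.83 rel tool [44.6  3.  -0.1]
t 20.55 tcp [0.5609 0.3284 0.1085] jaw 90.0 tilt 0.19 g 0.298 F [ 0.5  0.6 -0.5] q [ 0.42  0.45  1.48  0.    1.21 -1.15]
[0.5593 0.3283 0.0645] 90 -> [44.   1.7 -0.3] [-0.     0.003  0.001]
```

View pics/w16.png

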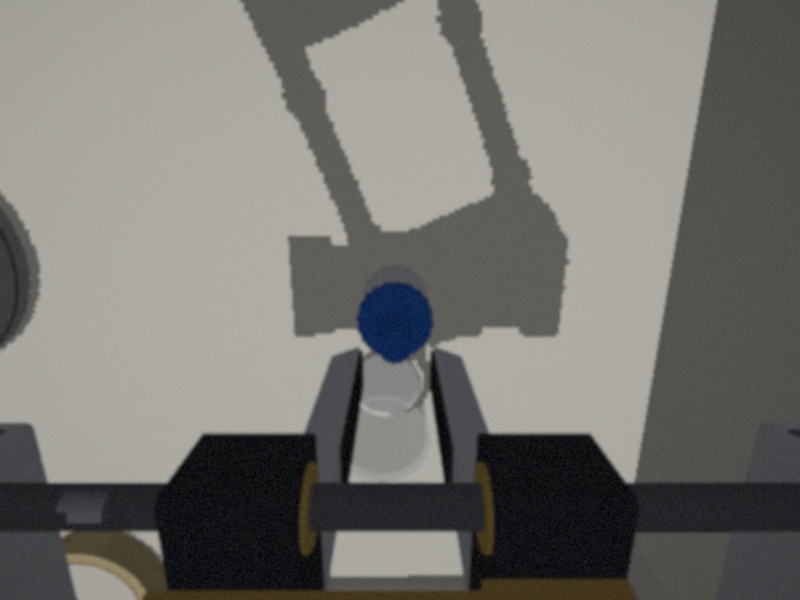

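Request:
apply_moves --targets '[15, 2.2, -0.2, 0, 0.002, 0, 0.7, 30, 2.2, -0.2, 0, 0.002, 0, 0.7, 44, 2.2, -0.2, 0, 0.002, 0, 0.7, 44, 2.2, -0.2, 0, 0.002, 0, 0.7, 44, 2.2, -0.2, 0, 0.002, 0, 0.9, 44, 2.2, -0.2, 0, 0.002, 0, 0.9, 44, 2.2, -0.2, 0, 0.002, 0, 0.9, 44, 2.2, -0.2, 0, 0.002, 0, 0.9]'

```text
time: 21.22
eef_pos: [0.5582, 0.3283, 0.0642]
tcp_rot: [-0.077, 1.57, 1.494]
ft_force: [0.0, -0.0, 1.5]
gripper_width: 0.165
```

```bash
python3 -c "
from h import *
plan([((.5122,.0610,.2),90.)])"
```

```text
t 21.22 tcp [0.5582 0.3283 0.0642] jaw 90.0 tilt 0.06 g 0.165 F [ 0.  -0.   1.5] q [ 0.42  0.48  1.54  0.    1.11 -1.15]
[0.5122 0.061  0.2   ] 90.0 -> [-136.1   46.1 -267.2] [0.    0.001 0.   ]
```

Request:
apply_moves --targets '[-10, 0, 0, 0, 0, 0, 0.9, -45, 0, 0, 0, 0, 0, 0.9, -85, 0, 0, 0, 0, 0, 0.9, -118, 3, -20, 0, 0, 0, 0.9, -137, 10, -55, 0, 0, 0, 0.9, -137, 17, -95, 0, 0, 0, 0.9, -137, 24, -135, 0, 0, 0, 0.9, -137, 31, -175, 0, 0, 0, 0.9]'

```text
time: 21.88
eef_pos: [0.5262, 0.1516, 0.2016]
tcp_rot: [-1.074, 1.57, 0.498]
ft_force: [0.7, -0.6, -1.1]
gripper_width: 0.162
```

Request:
apply_moves --targets '[0, 7, -38, 0, 0, 0, 0.9, 0, 12, -66, 0, 0, 0, 0.9, 0, 15, -85, 0, 0, 0, 0.9, 0, 16, -92, 0, 0, 0, 0.9, 0, 16, -92, 0, 0, 0, 0.9, 0, 16, -92, 0, 0, 0, 0.9]'

```text
time: 22.38
eef_pos: [0.511, 0.0616, 0.2006]
tcp_rot: [0.695, 1.569, 2.265]
ft_force: [-0.0, 0.8, -1.8]
gripper_width: 0.164
```

```bash
python3 -c "
from h import *
plan([((.5115,.0610,.138),90.)])"
```

```text
t 22.38 tcp [0.511  0.0616 0.2006] jaw 90.0 tilt 0.09 g 0.164 F [-0.   0.8 -1.8] q [-0.02  0.19  1.64  0.    1.32 -1.59]
[0.5115 0.061  0.138 ] 90.0 -> [62.6 -0.5 -0.6] [-0.     0.001 -0.001]
```

Request:
apply_moves --targets '[30, -0.4, -0.4, 0, 0, 0, 0.9, 55, -0.4, -0.4, 0, 0, 0, 0.9, 63, -0.4, -0.4, 0, 0, 0, 0.9, 63, -0.4, -0.4, 0, 0, 0, 0.9, 63, -0.4, -0.4, 0, 0, 0, 0.9, 63, -0.4, -0.4, 0, 0, 0, 0.9, 63, -0.4, -0.4, 0, 0, 0, 0.9, 63, -0.4, -0.4, 0, 0, 0, 0.9]'

```text
time: 23.05
eef_pos: [0.5119, 0.0607, 0.1382]
tcp_rot: [-1.326, 1.57, 0.246]
ft_force: [-0.2, -0.6, -0.8]
gripper_width: 0.168
```

```bash
python3 -c "
from h import *
plan([])
im=cams.get_image('wrist');cv2.imwrite('pics/w17.png',cv2.resize(im,(800,600)))
plan([((.5115,.0610,.069),90.)])"
```

```text
t 23.05 tcp [0.5119 0.0607 0.1382] jaw 90.0 tilt 0.03 g 0.168 F [-0.2 -0.6 -0.8] q [-0.02  0.24  1.74  0.    1.17 -1.59]
t 23.1 tcp [0.5117 0.0607 0.138 ] jaw 90.0 tilt 0.01 g 0.165 F [ 0.5 -1.6 -2.1] q [-0.02  0.24  1.74  0.    1.17 -1.59]
[0.5115 0.061  0.069 ] 90.0 -> [69.   0.3  0.3] [0. 0. 0.]
```

View pics/w17.png

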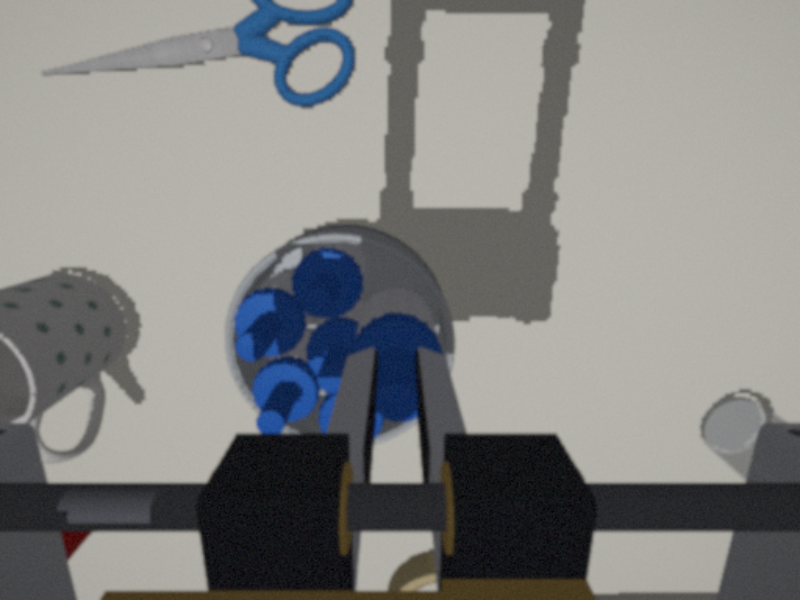

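Lined up with the gap; lower.

Request:
apply_moves --targets '[15, 0.2, 0.2, 0, 0, 0, 0.9, 30, 0.2, 0.2, 0, 0, 0, 0.9, 42, 0.2, 0.2, 0, 0, 0, 0.9, 50, 0.2, 0.2, 0, 0, 0, 0.9, 55, 0.2, 0.2, 0, 0, 0, 0.9, 55, 0.2, 0.2, 0, 0, 0, 0.9]'

```text
time: 23.6
eef_pos: [0.5102, 0.0607, 0.0814]
tcp_rot: [1.537, 1.567, 3.108]
ft_force: [0.4, 0.2, -1.7]
gripper_width: 0.159
```

Request:
apply_moves --targets '[4, 0, 0, 0, 0, 0, 0.9, 8, 0, 0, 0, 0, 0, 0.9, 11, 0, 0, 0, 0, 0, 0.9, 13, 0, 0, 0, 0, 0, 0.9, 14.5, 0, 0, 0, 0, 0, 0.9, 14.5, 0, 0, 0, 0, 0, 0.9, 14.5, 0, 0, 0, 0, 0, 0.9]'

```text
time: 24.18
eef_pos: [0.511, 0.0607, 0.0691]
tcp_rot: [1.697, 1.57, -3.015]
ft_force: [-3.4, 0.1, 8.6]
gripper_width: 0.169
```

Request:
apply_moves --targets '[-0.8, 0, 0, 0, 0, 0, 0.9, -0.8, 0, 0, 0, 0, 0, 0.7, -0.8, 0, 0, 0, 0, 0, 0.7, -0.8, 0, 0, 0, 0, 0, 0.7, -15, 0, 0, 0, 0, 0, 0.7, -50, 0, 0, 0, 0, 0, 0.7, -90, -20, -5, 0, 0, 0, 0.7, -125, -55, -25, 0, 0, 0, 0.7]'

```text
time: 24.85
eef_pos: [0.5551, 0.0427, 0.185]
tcp_rot: [0.951, 1.568, 2.524]
ft_force: [0.5, 0.2, 1.0]
gripper_width: 0.3
```

Request:
apply_moves --targets '[-6, -25, -20, 0, 0, 0, 0.7, -6, -25, -20, 0, 0, 0, 0.7, -6, -25, -20, 0, 0, 0, 0.7, -6, -25, -20, 0, 0, 0, 0.7]'

```text
time: 25.18
eef_pos: [0.5801, 0.0214, 0.1872]
tcp_rot: [1.412, 1.566, 2.983]
ft_force: [0.1, -0.4, -0.0]
gripper_width: 0.304
```

```bash
python3 look2.py w18 .5379,.0265 .4962,.0207 .5384,.0274 .5196,-.0136 .5549,.066 .5635,-.0077 .5823,.0325 .5122,.061
python3 - <<'E'
from h import *
A=cams.get_image('scene');B=cams.get_image('side')
cv2.imwrite('pics/f0.png',np.hstack([cv2.resize(A[130:300,140:390],(400,272),interpolation=3),cv2.resize(B[80:330,210:380],(400,588),interpolation=3)[:272]]))
cv2.imwrite('pics/f1.png',np.vstack([A,B])[:0] if 0 else np.hstack([A[:, :400],B[:,120:520]]))
E
```

```text
t 25.18 tcp [0.5801 0.0214 0.1872] jaw 90.0 tilt 0.29 g 0.304 F [ 0.1 -0.4 -0. ] q [-0.08  0.3   1.52  0.    1.33 -1.65]
pot [0.5377 0.0272]
[0.4959 0.0215] q 0.89 rel [-41.8  -5.7] r 42.1 ang 187.8
[0.5382 0.0277] q 0.86 rel [0.6 0.6] r 0.8 ang 43.9
[ 0.5197 -0.0135] q 0.93 rel [-18.  -40.7] r 44.5 ang 246.2
[0.555 0.066] q 0.86 rel [17.4 38.8] r 42.5 ang 65.9
[ 0.5639 -0.0068] q 0.87 rel [ 26.3 -34. ] r 43.0 ang 307.7
[0.5825 0.0326] q 0.85 rel [44.8  5.5] r 45.1 ang 7.0
[0.5121 0.0611] q 0.92 rel [-25.5  33.9] r 42.5 ang 127.0
```

View pics/w18o.png

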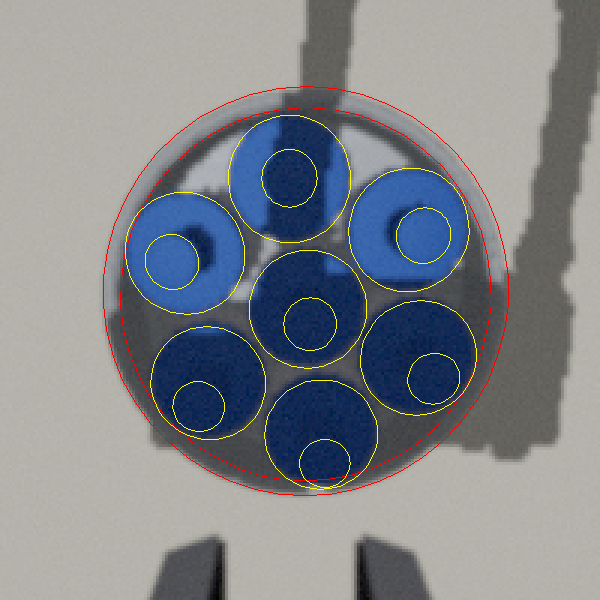

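View pics/f1.png

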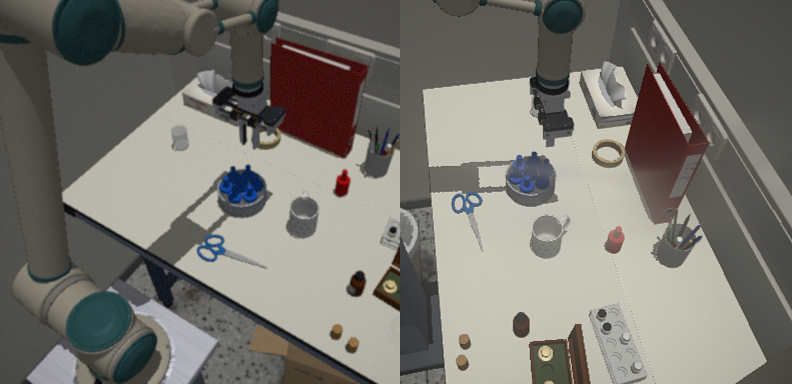

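```bash
python3 -c "
from cell import ctrl
print(ctrl.finish_job())"
```

```text
the job is handed in; nothing more can be done
None
```

I packed all seven capsules into the pot and handed the job in after about 25 s of robot time. The interface gave no verdict.

**What I did:** I shifted the out-of-place capsule, at about 280° round the ring, along to 246°. Then I placed capsule 7, capsule 6 and capsule 5 at about 308°, 7° and 127°. Each was gripped by its knob, lowered until it met the floor, and only then released.

**Last checks:**
- **Positions:** the last wrist picture shows one capsule in the middle (0.8 mm off centre) and six in a ring at radii of 42 to 45 mm. They sit at 7, 66, 127, 188, 246 and 308°, all within the 50 mm limit.
- **Upright and on the floor:** all seven outlines match upright capsules standing on the pot floor. I inferred height and tilt from that match and from the tool height and contact force at set-down (clear for capsules 5 and 6; for capsule 7 the load had just gone slack), not from a direct measurement.
- **Clear of everything:** the gripper was open and above the pot. The mug, bottle, beaker and red look-alike look unmoved in the scene and side pictures.

**Small disagreements:**
- **Capsule 6:** it ended about 1.5 mm further out than the tool position suggested. At a radius of 45 mm it is practically touching the pot wall.
- **Measurement drift:** the arm wobbled 1 to 2 mm after moves, and the fitted pot centre varied by up to 1 mm between pictures.

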